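# Lock a spring-nut stem into the apparatus rail

## Task

Take the tall stem with the spring channel nut from the parts tray and put its nut lengthwise through the slot at the middle of the rail in the grey apparatus base. Press it down firmly but without forcing until the nut is below the lips, twist it a quarter turn, and let it rise so that its grooves catch both lips and it stands locked on its own. Leave the other two fittings in the tray.

Things in the scene. Friction and masses are not known exactly. Their poses are not given: they have to be found in the camera images.
- stem_grip (a point): Centre of the grip tongue of the tall loose steel stem (101 mm, 100 to 160 g), standing in one of three compartments of a white open tray (walls 22 mm high). x = nut's long axis, y across, z up. Tongue: 12 mm thick in x, 26 mm in y, from 16 mm below to 16 above this point. Below it a round collar, 34 mm diameter, 16 to 22 mm below, then the 16 mm round stem, 22 to 62 mm below
- stem: Same stem, same axes; origin on its axis at the sole of the free foot, 85 mm below the tongue centre. Nut 13 to 23 mm above origin, 40 mm long in x, 21.5 mm wide in y, rounded edges; two grooves across its top, 5.5 mm wide, 4 mm deep, 13.5 mm either side of centre. Sprung foot 26 x 18 mm under it yields at 1 N, then 1.8 N per mm, solid after 8.5 mm (16 N). Same turned half round
- base: Grey apparatus base fixed on the bench, 260 mm along its x, 100 mm in y, 54 mm high; origin at the centre of its underside, z up. A lipped steel channel (rail) lies sunk in it along x, on its centre line. Two dark end clamps, each beginning 96 mm from the middle, stand 8 to 12 mm above its top
- rail_middle (a point): Middle of the base's top, 54 mm above its underside, axes as the base. Rail's top is 0 to 18 mm below: varies, not measured, to be felt. Slot 24 mm wide between lips; lip edges 3 mm thick, turned down to 8 mm below rail's top; inside 48 mm wide, floor 25 mm below rail's top. Nut turns either way once its spring is in over 6 mm (12 N). Locked: spring in 2 mm; off-centre over 1 mm it sticks at 6 mm
- foot_screw_mid (a point): Another fitting in the tray, to be left: 54 mm high with a round 34 mm foot and a black round knob; this point is at mid height
- block_foot_mid (a point): Another fitting in the tray, to be left: 36 mm high, a 34 x 30 mm block with a tongue on top; this point is 18 mm above its underside
Mind the look-alikes: they are no part of the job. Leave any orange or purple look-alike of the stem alone.

How it is judged:
By the outcome, as a careful person would: the job done as asked, in the order asked, and still so for the second after the job is handed in, with the robot touching nothing.
It also fails if it takes over 64 s, if anything falls off the work surface, if the arm or the gripper's body presses on something with over 40 N, if the wrist force passes 120 N, or if a joint passes its speed limit or range.

## Robot

A 6-joint arm with a two-finger parallel gripper is mounted at the origin on the work surface. World frame = base frame: x ahead of the robot, y to its left, z up, the work surface at z = 0. Lengths are in mm, angles in rad, forces in N, time in s.
With the tool pointing down it reaches from about 350 to 775 mm from the base axis. Payload 7.3 kg.
Tool frame: the origin (TCP) lies at the centre of the arm's flange, where the gripper is bolted on; the fingertips stand 178 mm ahead of it and the grasp point (between the pads) lies 159 mm ahead of it; z points along the fingers, y is the direction in which the jaws open and shut (so a half turn about z gives the same grasp; the last joint's range is limited). The gripper opens to 92 mm and grips with 3 to 60 N. Pads are 19 mm wide; open, the fingers measure 130 mm over their backs; the gripper's body (75 mm by 190 mm) begins 47 mm behind the grasp point.
Start: joints at [-1.345, 0.342, 1.524, -0, 1.275, -0.146], TCP at [190.748, -489.125, 404.741] pointing down, gripper open.
Joint ranges: [-2.53, 2.53], [-0.77, 2.02], [0.04, 2.7], [-1, 4.14], [0.28, 2.66], [-3.11, 3.11]. Speed limits (rad/s): [2.57, 2.57, 3.14, 3.14, 3.14, 3.14].

## Interface

Orientations are given as [roll, pitch, yaw] about the fixed x, y, z axes, in that order (R = Rz(yaw) Ry(pitch) Rx(roll)).
In Python, from plant import status, viewer, ticket gives the robot as it stands.
- The arm moves only by the tool play_rows, never from a script. Its argument "commands" is a list of rows, each an object with "offset": the shift along the tool's x, y, z in m, a list of three; "twist": the turn about the tool's z in degrees. A call has 1 to 5 rows; each row shifts and turns the commanded pose from where the row before left it, along the tool's axes as they then stand; what a row does not reach is not made up. A row lasts 1/10 s, in which the tool goes at most 50 mm and 8.59 degrees, less where a joint would pass 70% of its speed; a pose out of reach is approached as far as the arm can. A call with a gripper value outside its range is refused whole. "jaw" is the closure in counts, from 0 (fully open) to 255 (shut), set as the call begins (left out, the last holds). The fingers move at their own pace and stop on an object; the grip force is fixed at half the most. Time passes only in rows, so rows that do not move let the fingers close. It gives the time, the measured TCP pose, the force and the opening at its end, in the units of the state.
- status.get_obs(): the state, without advancing time (a new reading comes with each control period).
- viewer.capture(name): name is "side" or "top"; returns the picture (384x512x3 uint8, red, green, blue); there is no depth.
- viewer.camera_params(name): a dict with "fov_y" (degrees; the focal length in pixels is half the picture's height over the tangent of half this angle, whatever the lens; pixels are square), "cx", "cy" (the principal point, pixels), "rvec" (rotation vector, rad) and "tvec" (3), from world to camera coordinates, as OpenCV has them. Camera axes: x right, y down, z forward; pixel columns grow to the right and rows downward; lengths in mm; the calibration is good to about 2 mm. A picture is of the moment at which its call begins. camera_params takes no time and is no camera call.
- ticket.close_job(): hands the job in, once; it reports no verdict.
The state is a dict: "time": time; "joint_positions": joint angles; "dq": joint speeds; "tau": joint torques, N m; "tool_pos": TCP position; "tcp_rot": TCP orientation; "contact_force": force on the tool from outside, world axes, zero at the start; "moment": the same for the moment, N m; "grip_width": finger opening in mm.
Only numpy, scipy, OpenCV 4.12 (cv2) and the standard library are available. Lean on these libraries where they do the work, as an engineer would, in place of code of your own. Each camera call takes 0.05 s, during which the arm holds its last target.

## Working session

There is one attempt and no reset: what is moved stays moved. The work goes in short steps, Python scripts to look and compute and a tool call to move; the robot and the scene stay as the last step left them, time stands still between calls to the robot, and variables do not carry over. Pictures are saved under pics/ and viewed, and the job is handed in when it is done.

Besides the shell and the picture viewer there is one more tool, called after "Emit:" as a command line: name --argument value ..., lists and objects as JSON in quotes. play_rows: Moves the arm, as the interface text tells. Its arguments: {"type":"object","properties":{"commands":{"type":"array"},"jaw":{"type":"number"}},"required":["commands"]}

```bash
mkdir -p pics; ls; python3 - <<'E'
from plant import status, viewer, ticket
import cv2
print(status.get_obs())
for n in("side","top"):
    im=viewer.capture(n); cv2.imwrite(f"pics/{n}0.png",im[:,:,::-1]); print(n,viewer.camera_params(n))
E
```

```text
pics
{'time': 0.0, 'joint_positions': array([-1.34501371e+00,  3.42704454e-01,  1.52503704e+00,  2.04734851e-05,
        1.27542195e+00, -1.45985776e-01]), 'dq': array([-0.00072348,  0.00099128,  0.00053159, -0.00014013, -0.00043679,
       -0.00149849]), 'tau': array([ 6.54346641e-04, -4.31236231e+01, -2.44217527e+01,  7.16416142e-02,
        5.58476779e-02, -1.44411010e-04]), 'tool_pos': array([ 190.71032698, -488.97844136,  404.04725392]), 'tcp_rot': array([-3.14004142e+00, -2.47868739e-04,  3.71762222e-01]), 'contact_force': array([-0.06603174,  0.01080441, -0.73141352]), 'moment': array([ 0.00510101,  0.0131098 , -0.01462721]), 'grip_width': 91.87775972938532}
side {'fov_y': 51.25797857313617, 'cx': 259.73126875868127, 'cy': 195.02154803548538, 'rvec': array([ 2.32245182, -0.45292138,  0.19451772]), 'tvec': array([-525.18424881,  166.7296865 ,  782.82911787])}
top {'fov_y': 48.66754028820388, 'cx': 253.59521748827953, 'cy': 186.27806961458373, 'rvec': array([ 2.17799484, -2.11912219,  0.20072425]), 'tvec': array([-62.26430633, 547.50397054, 908.64863331])}
```

View pics/side0.png

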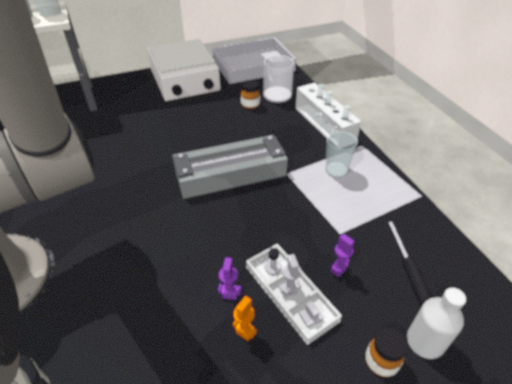

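View pics/top0.png

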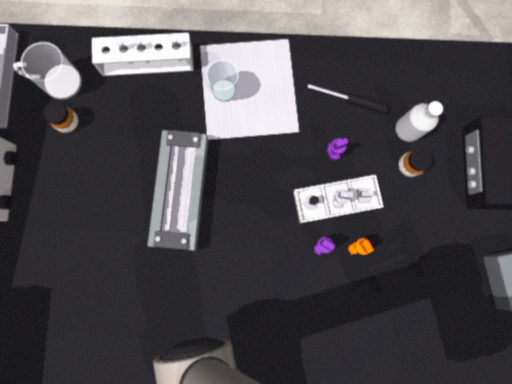

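The side view shows the base near (230,165), the tray near (293,290), and purple and orange look-alikes beside the tray. Next I'll zoom in.

```bash
python3 - <<'E'
import cv2
a=cv2.imread("pics/top0.png");b=cv2.imread("pics/side0.png")
cv2.imwrite("pics/t1.png",cv2.resize(a[165:235,285:395],None,fx=7,fy=7,interpolation=cv2.INTER_CUBIC))
cv2.imwrite("pics/s1.png",cv2.resize(b[235:345,235:350],None,fx=5,fy=5,interpolation=cv2.INTER_CUBIC))
cv2.imwrite("pics/t2.png",cv2.resize(a[120:260,135:220],None,fx=4,fy=4,interpolation=cv2.INTER_CUBIC))
cv2.imwrite("pics/s2.png",cv2.resize(b[130:200,165:295],None,fx=6,fy=6,interpolation=cv2.INTER_CUBIC))
E
```

```text
(no output)
```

View pics/t1.png

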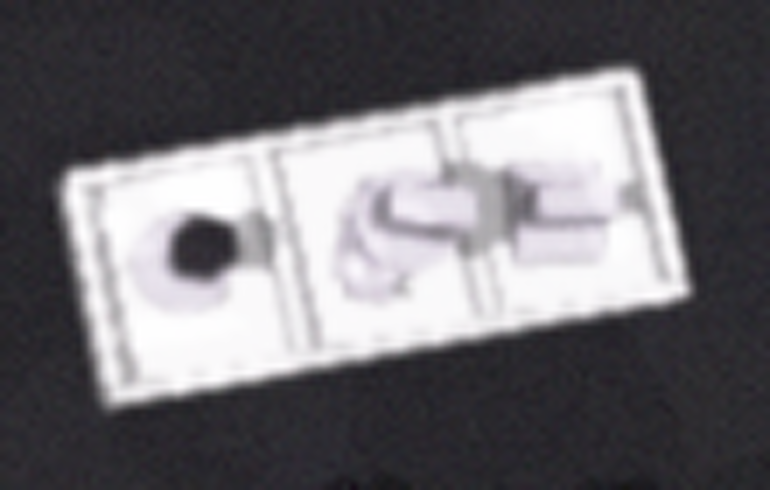

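View pics/s1.png

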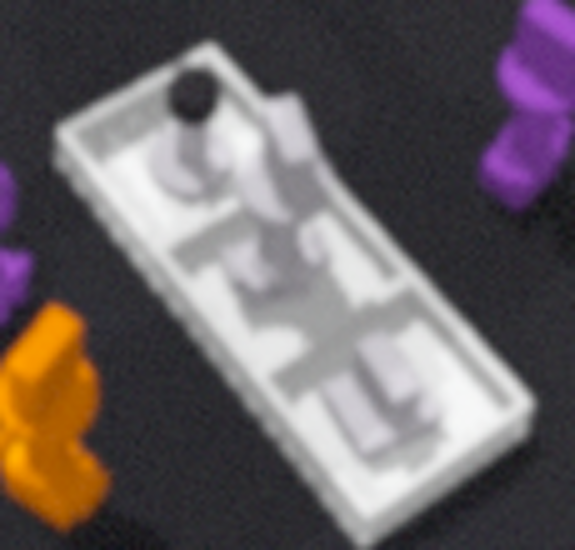

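View pics/t2.png

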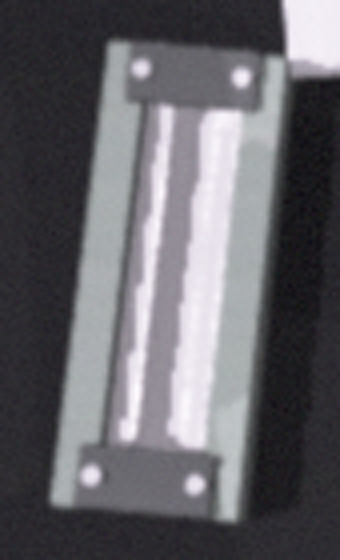

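View pics/s2.png

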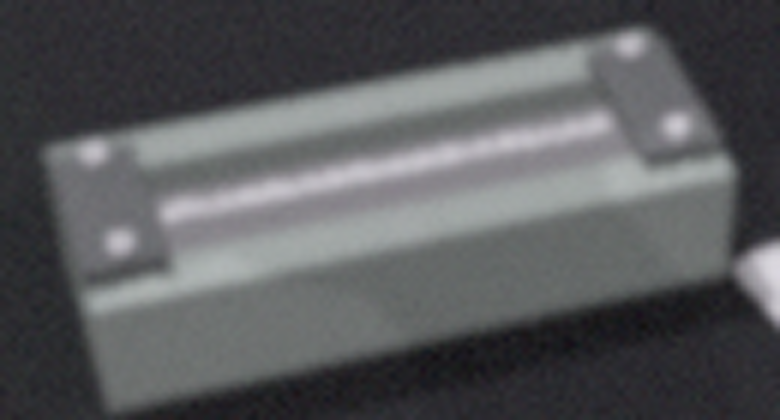

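```bash
cat > h.py <<'E'
import numpy as np, cv2
from scipy.optimize import least_squares
from plant import status, viewer, ticket
C={}
for n in("side","top"):
    p=viewer.camera_params(n); f=192/np.tan(np.radians(p['fov_y']/2))
    C[n]=(np.array([[f,0,p['cx']],[0,f,p['cy']],[0,0,1.]]),p['rvec'],p['tvec'])
def proj(n,P):
    K,r,t=C[n]; return cv2.projectPoints(np.asarray(P,float).reshape(-1,3),r,t,K,None)[0].reshape(-1,2)
def ray(n,uv,z):
    K,r,t=C[n];R=cv2.Rodrigues(r)[0];d=R.T@np.linalg.inv(K)@np.array([uv[0],uv[1],1.]);c=-R.T@t
    return c+d*(z-c[2])/d[2]
def pose(x,y,yaw,P):
    c,s=np.cos(yaw),np.sin(yaw);P=np.asarray(P,float)
    return np.c_[x+c*P[:,0]-s*P[:,1],y+s*P[:,0]+c*P[:,1],P[:,2]]
E
python3 - <<'E'
from h import *
for n in C:
    K,r,t=C[n];R=cv2.Rodrigues(r)[0];print(n,-R.T@t)
T=lambda p:(p[0]/4-.375+135,p[1]/4-.375+120)
S=lambda p:(p[0]/6-.417+165,p[1]/6-.417+130)
for p in[(108,40),(288,57),(243,520),(50,505)]: print('top',ray('top',T(p),54))
for p in[(45,150),(655,28),(735,168),(90,305)]: print('side',ray('side',S(p),54))
print(ray('side',S((112,410)),0),ray('side',S((730,270)),0))
t=lambda p:(p[0]/7-.43+285,p[1]/7-.43+165)
s=lambda p:(p[0]/5-.4+235,p[1]/5-.4+235)
for p in[(60,175),(640,70),(690,295),(105,408)]: print('tray t',ray('top',t(p),22))
for p in[(55,130),(210,42),(535,400),(365,540)]: print('tray s',ray('side',s(p),22))
E
```

```text
side [ 318.69898628 -599.46418899  674.91655306]
top [395.59335938 -25.45529054 985.97043699]
top [671.05491283 164.08732287  54.        ]
top [664.49507354  62.28714785  54.        ]
top [404.96555218  75.45233493  54.        ]
top [410.31786407 179.69392158  54.        ]
side [410.35815479 180.46615456  54.        ]
side [672.98893769 164.12236332  54.        ]
side [665.31371139  66.11331123  54.        ]
side [404.53942403  83.61179771  54.        ]
[405.08466418  80.55936584   0.        ] [665.42668112  64.43341514   0.        ]
tray t [ 547.77178807 -139.08044862   22.        ]
tray t [ 588.83331786 -332.26624006   22.        ]
tray t [ 513.94063519 -347.23448098   22.        ]
tray t [ 471.53906622 -154.53365802   22.        ]
tray s [ 472.66091703 -157.40101939   22.        ]
tray s [ 547.41729604 -140.152686     22.        ]
tray s [ 589.51838628 -330.16600212   22.        ]
tray s [ 510.04662914 -353.39897405   22.        ]
```

```bash
cat >> h.py <<'E'
def circ(r,z,n=32):
    a=np.linspace(0,2*np.pi,n+1);return np.c_[r*np.cos(a),r*np.sin(a),0*a+z]
def rect(a,b,z): return np.array([[a,b,z],[-a,b,z],[-a,-b,z],[a,-b,z],[a,b,z]])/np.array([2,2,1.])
def seg(*p): return np.array(p,float)
STEM=[(rect(12,26,101),(0,0,255)),(rect(12,26,69),(0,128,255)),(circ(17,69),(0,200,0)),(circ(17,63),(0,200,0)),(rect(40,21.5,23),(255,0,0)),(rect(40,21.5,13),(255,0,0)),(rect(26,18,0),(255,0,255))]
STEM+=[(seg([a,b,101],[a,b,69]),(0,0,255)) for a in(-6,6) for b in(-13,13)]
BASE=[(rect(260,100,54),(0,0,255)),(rect(260,100,0),(255,0,0))]+[(seg([a,b,54],[a,b,0]),(255,0,0)) for a in(-130,130) for b in(-50,50)]+[(seg([a,-50,54],[a,50,54]),(0,255,0)) for a in(-96,96)]+[(seg([-96,0,54],[96,0,54]),(0,255,255))]
def draw(n,img,model,x,y,yaw,box,f,z=0):
    x0,y0,x1,y1=box
    o=cv2.resize(img[y0:y1,x0:x1],None,fx=f,fy=f,interpolation=cv2.INTER_CUBIC)
    for P,c in model:
        q=(proj(n,pose(x,y,yaw,P+[0,0,z]))-[x0,y0]+.5)*f-.5
        cv2.polylines(o,[np.round(q).astype(int)],False,c,1,cv2.LINE_AA)
    return o
E
python3 - <<'E'
from h import *
a=cv2.imread("pics/top0.png");b=cv2.imread("pics/side0.png")
rows=[]
for yaw in(-15,15):
  y=np.radians(yaw)
  rows.append(np.hstack([cv2.resize(draw("top",a,STEM,526,-241,y,(320,175,380,225),6),(360,300)),draw("side",b,STEM,526,-241,y,(270,245,320,305),6)[:300]]))
cv2.imwrite("pics/g1.png",np.vstack([r[:300] for r in rows]))
E
```

```text
(no output)
```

View pics/g1.png

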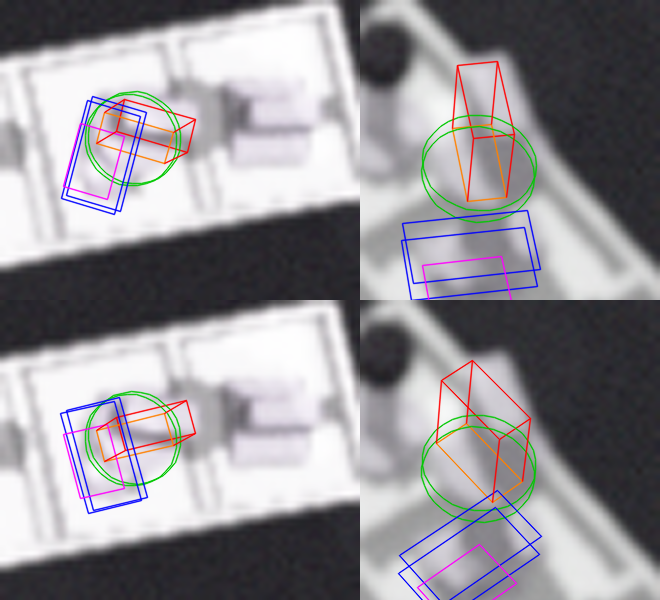

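```bash
python3 - <<'E'
from h import *
a=cv2.imread("pics/top0.png");b=cv2.imread("pics/side0.png")
def en(i): 
    g=i.astype(float); return np.clip((g-110)*255/145,0,255).astype(np.uint8)
A=en(a);A=np.clip((a.astype(float)-150)*255/105,0,255).astype(np.uint8)
o=np.hstack([draw("top",A,[],0,0,0,(322,175,362,225),10),draw("side",en(b),[],0,0,0,(272,250,312,300),10)])
cv2.imwrite("pics/e1.png",o)
E
```

```text
(no output)
```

View pics/e1.png

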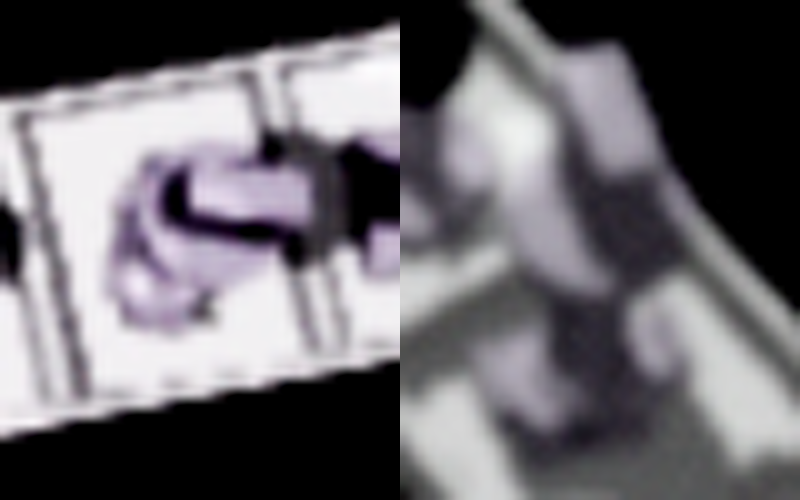

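```bash
python3 - <<'E'
from h import *
T=lambda p:(p[0]/10-.45+322,p[1]/10-.45+175)
S=lambda p:((p[0]-400)/10-.45+272,p[1]/10-.45+250)
t=[ray('top',T(p),101) for p in[(188,172),(314,172),(312,222),(192,208)]]
s=[ray('side',S(p),101) for p in[(555,55),(620,42),(662,155),(598,176)]]
for q in t,s:
    q=np.array(q);print(q.round(1).tolist(),q.mean(0))
K=[]
a=cv2.imread("pics/top0.png");b=cv2.imread("pics/side0.png")
def fit(v):
    x,y,w=v
    M=pose(x,y,w,[[6,13,101],[6,-13,101],[-6,-13,101],[-6,13,101]])
    pt=proj('top',M);ps=proj('side',M)
    t=np.array([T(p) for p in[(188,172),(314,172),(312,222),(192,208)]])
    s=np.array([S(p) for p in[(555,55),(620,42),(662,155),(598,176)]])
    return np.r_[(pt-t).ravel(),(ps-s[[0,1,2,3]][[1,2,3,0]]).ravel()]
r=least_squares(fit,[526,-241,0]);print(r.x,np.degrees(r.x[2]),r.fun.round(1))
x,y,w=r.x
A=np.clip((a.astype(float)-150)*255/105,0,255).astype(np.uint8);B=np.clip((b.astype(float)-110)*255/145,0,255).astype(np.uint8)
cv2.imwrite("pics/e2.png",np.hstack([draw("top",A,STEM,x,y,w,(322,175,362,225),10),draw("side",B,STEM,x,y,w,(272,250,312,300),10)]))
E
```

```text
[[533.6, -230.2, 101.0], [534.4, -257.0, 101.0], [523.6, -256.5, 101.0], [525.9, -230.9, 101.0]] [ 529.36583327 -243.65159452  101.        ]
[[526.0, -227.1, 101.0], [537.8, -228.9, 101.0], [534.1, -253.3, 101.0], [522.0, -253.1, 101.0]] [ 529.9929712  -240.57430054  101.        ]
[ 5.29551366e+02 -2.42043327e+02 -9.31130790e-02] -5.334986442200195 [-0.2 -1.5 -0.7  0.  -1.   0.6 -1.1  0.5 -0.4  0.5  0.7  1.   0.5  0.6
 -0.3  0.8]
```

View pics/e2.png

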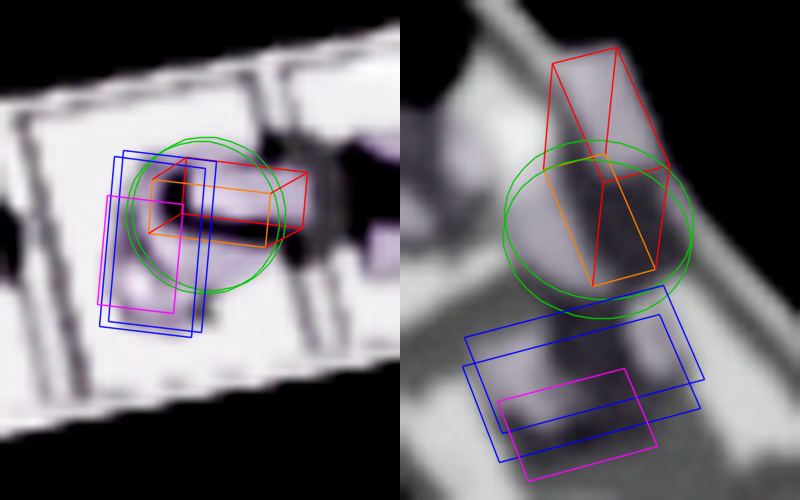

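The overlay fits to about 2 mm. The stem is in the middle compartment at about (529.5, -242) with yaw about -5°. I'll move above it.

Emit:
play_rows --commands '[{"offset": [0.04,-0.0107,0],"twist": 0},{"offset": [0.04,-0.0107,0],"twist": 0},{"offset": [0.04,-0.0107,0],"twist": 0},{"offset": [0.04,-0.0107,0],"twist": 0},{"offset": [0.04,-0.0107,0],"twist": 0}]' --jaw 0

```text
time: 0.6
tool_pos: [358.7, -365.4, 404.4]
tcp_rot: [-3.141, 0.0, 0.372]
contact_force: [-0.2, -0.7, 0.4]
grip_width: 91.7
```

Emit:
play_rows --commands '[{"offset": [0.04,-0.0107,0],"twist": 0},{"offset": [0.04,-0.0107,0],"twist": 0},{"offset": [0.04,-0.0107,0],"twist": 0},{"offset": [0.04,-0.0107,0],"twist": 0},{"offset": [0.04,-0.0107,0],"twist": 0}]'

```text
time: 1.1
tool_pos: [525.7, -242.8, 404.3]
tcp_rot: [-3.141, 0.001, 0.372]
contact_force: [0.6, -0.6, -0.3]
grip_width: 91.6
```

Emit:
play_rows --commands '[{"offset": [0,0,0],"twist": -8},{"offset": [0,0,0],"twist": -8},{"offset": [0,0,0],"twist": -8},{"offset": [0,0,0],"twist": -8},{"offset": [0,0,0],"twist": -8}]'

```text
time: 1.6
tool_pos: [524.5, -244.0, 404.2]
tcp_rot: [-3.14, -0.0, 1.076]
contact_force: [0.4, -0.1, -0.2]
grip_width: 91.8
```

Emit:
play_rows --commands '[{"offset": [0,0,0],"twist": -8},{"offset": [0,0,0],"twist": -8},{"offset": [0,0,0],"twist": -7},{"offset": [0,0,0],"twist": 0},{"offset": [0,0,0],"twist": 0}]'

```text
time: 2.1
tool_pos: [524.5, -244.1, 404.4]
tcp_rot: [-3.141, -0.0, 1.468]
contact_force: [-0.2, 0.3, 0.0]
grip_width: 91.8
```

```bash
python3 - <<'E'
from h import *
for n in C: cv2.imwrite(f"pics/{n}1.png",viewer.capture(n)[:,:,::-1])
o=status.get_obs();print(o['time'],o['tool_pos'],o['tcp_rot'],o['joint_positions'],o['contact_force'])
for p in[(361,249),(325,248),(337,154)]:print(ray('top',p,30))
E
```

```text
2.2 [ 524.5297739  -244.12585322  404.55729959] [-3.14127685e+00 -5.83861554e-05  1.46898439e+00] [-5.68019134e-01  4.41075253e-01  1.37144326e+00 -9.24785992e-05
  1.32938249e+00 -4.66185086e-01] [-0.26147586 -0.1203438   0.25518836]
[ 416.05607165 -292.16564012   30.        ]
[ 416.19549029 -211.02043864   30.        ]
[ 633.13838249 -239.43276749   30.        ]
```

```bash
python3 - <<'E'
from h import *
a=cv2.imread("pics/top1.png");b=cv2.imread("pics/side1.png")
cv2.imwrite("pics/c1.png",np.hstack([cv2.resize(a[120:320,250:450],(400,400)),cv2.resize(b[150:350,200:400],(400,400))]))
E
```

```text
(no output)
```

View pics/c1.png

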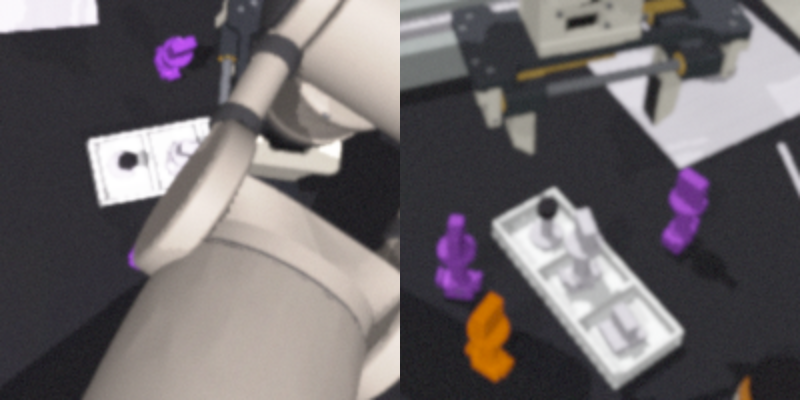

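Emit:
play_rows --commands '[{"offset": [0.0025,0.0048,0.03],"twist": -0.5},{"offset": [0,0,0.035],"twist": 0},{"offset": [0,0,0.035],"twist": 0},{"offset": [0,0,0.03],"twist": 0},{"offset": [0,0,0],"twist": 0}]'

```text
time: 2.7
tool_pos: [528.4, -241.4, 270.7]
tcp_rot: [-3.134, -0.004, 1.479]
contact_force: [-0.3, 0.9, -0.1]
grip_width: 91.6
```

```bash
python3 - <<'E'
from h import *
b=viewer.capture('side')[:,:,::-1];cv2.imwrite("pics/side2.png",b)
cv2.imwrite("pics/c2.png",cv2.resize(b[180:330,200:400],(800,600),interpolation=cv2.INTER_CUBIC))
E
```

```text
(no output)
```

View pics/c2.png

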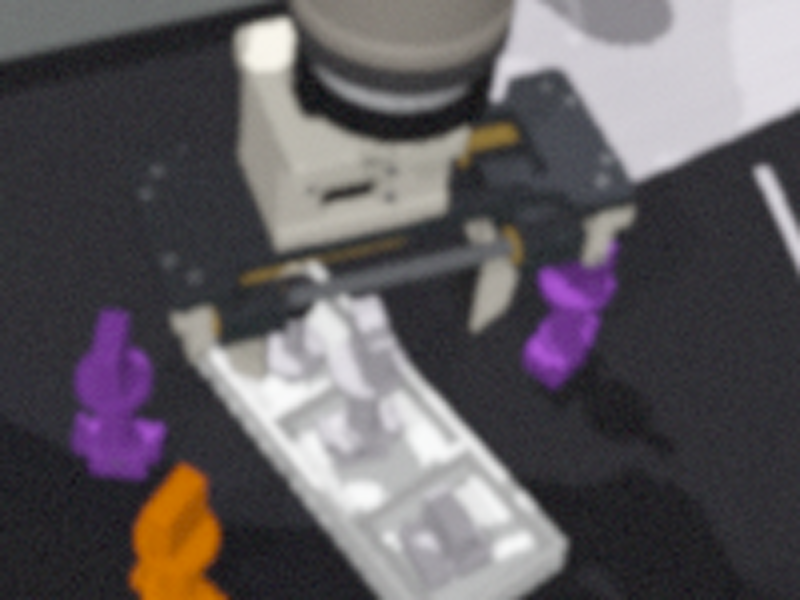

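Emit:
play_rows --commands '[{"offset": [0,0,0.01],"twist": 0},{"offset": [0,0,0.006],"twist": 0},{"offset": [0,0,0],"twist": 0},{"offset": [0,0,0],"twist": 0}]'

```text
time: 3.15
tool_pos: [529.7, -242.2, 259.3]
tcp_rot: [3.141, 0.0, 1.48]
contact_force: [0.6, -0.5, -0.1]
grip_width: 92.0
```

Emit:
play_rows --commands '[{"offset": [0,0,0.005],"twist": 0},{"offset": [0,0,0.005],"twist": 0},{"offset": [0,0,0],"twist": 0},{"offset": [0,0,0],"twist": 0}]'

```text
time: 3.55
tool_pos: [529.5, -242.1, 248.5]
tcp_rot: [-3.141, -0.0, 1.48]
contact_force: [0.4, -0.3, -0.1]
grip_width: 91.9
```

Emit:
play_rows --commands '[{"offset": [0,0,0],"twist": 0},{"offset": [0,0,0],"twist": 0},{"offset": [0,0,0],"twist": 0},{"offset": [0,0,0],"twist": 0},{"offset": [0,0,0],"twist": 0}]' --jaw 255

```text
time: 4.05
tool_pos: [529.6, -242.1, 248.8]
tcp_rot: [3.141, 0.0, 1.48]
contact_force: [-0.6, 0.9, -0.0]
grip_width: 56.7
```

Emit:
play_rows --commands '[{"offset": [0,0,0],"twist": 0},{"offset": [0,0,0],"twist": 0},{"offset": [0,0,0],"twist": 0},{"offset": [0,0,0],"twist": 0},{"offset": [0,0,0],"twist": 0}]'

```text
time: 4.55
tool_pos: [529.6, -242.2, 248.8]
tcp_rot: [3.141, 0.0, 1.48]
contact_force: [0.3, -0.1, 0.6]
grip_width: 31.1
```

Emit:
play_rows --commands '[{"offset": [0,0,0],"twist": 0},{"offset": [0,0,0],"twist": 0},{"offset": [0,0,0],"twist": 0},{"offset": [0,0,0],"twist": 0},{"offset": [0,0,0],"twist": 0}]'

```text
time: 5.05
tool_pos: [529.6, -242.1, 248.8]
tcp_rot: [3.141, 0.0, 1.48]
contact_force: [0.6, 0.3, 0.0]
grip_width: 31.5
```

Emit:
play_rows --commands '[{"offset": [0,0,0],"twist": 0},{"offset": [0,0,0],"twist": 0},{"offset": [0,0,-0.005],"twist": 0},{"offset": [0,0,-0.005],"twist": 0},{"offset": [0,0,0],"twist": 0}]'

```text
time: 5.55
tool_pos: [529.7, -242.2, 259.6]
tcp_rot: [3.141, 0.001, 1.48]
contact_force: [-0.3, 0.6, -1.0]
grip_width: 31.1
```

```bash
python3 - <<'E'
from h import *
b=viewer.capture('side')[:,:,::-1];cv2.imwrite("pics/side3.png",b)
cv2.imwrite("pics/c3.png",cv2.resize(b[210:310,230:350],(720,600),interpolation=cv2.INTER_CUBIC))
E
```

```text
(no output)
```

View pics/c3.png

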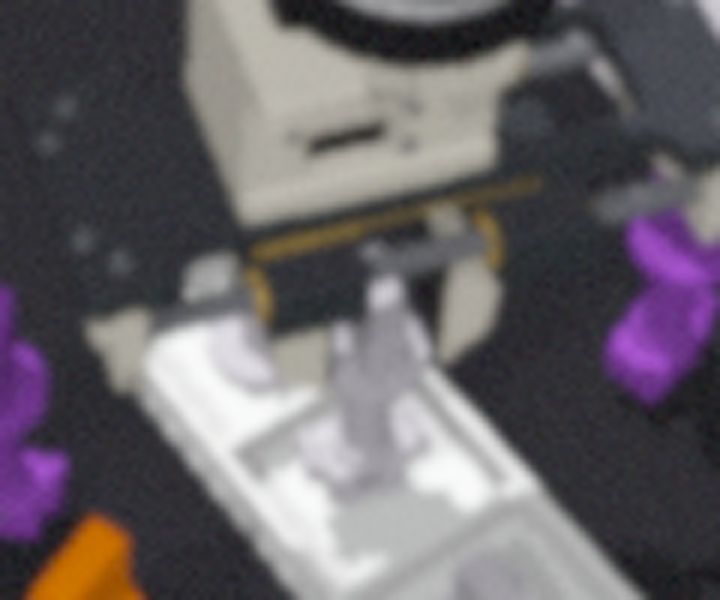

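The opening is 31 mm, so the fingers are on the collar. The tray floor probably raises the stem. I'll set it back down, open, and regrip about 6 mm higher.

Emit:
play_rows --commands '[{"offset": [0,0,0.004],"twist": 0},{"offset": [0,0,0.004],"twist": 0},{"offset": [0,0,0.0025],"twist": 0},{"offset": [0,0,0],"twist": 0},{"offset": [0,0,0],"twist": 0}]'

```text
time: 6.1
tool_pos: [529.6, -242.1, 248.2]
tcp_rot: [-3.141, 0.0, 1.48]
contact_force: [-0.5, -0.6, 1.2]
grip_width: 31.2
```

Emit:
play_rows --commands '[{"offset": [0,0,0],"twist": 0},{"offset": [0,0,0],"twist": 0},{"offset": [0,0,0],"twist": 0},{"offset": [0,0,0],"twist": 0},{"offset": [0,0,0],"twist": 0}]' --jaw 100

```text
time: 6.6
tool_pos: [529.6, -242.1, 248.3]
tcp_rot: [3.142, 0.0, 1.48]
contact_force: [0.4, -0.4, -0.1]
grip_width: 55.5
```

```bash
python3 - <<'E'
from h import *
b=viewer.capture('side')[:,:,::-1];cv2.imwrite("pics/side4.png",b)
cv2.imwrite("pics/c4.png",cv2.resize(b[210:310,230:350],(720,600),interpolation=cv2.INTER_CUBIC))
o=status.get_obs();print(o['tool_pos'],o['grip_width'],o['contact_force'])
E
```

```text
[ 529.59262794 -242.11999842  248.21509362] 55.89410037666628 [-0.87100341  0.43381494  0.788623  ]
```

View pics/c4.png

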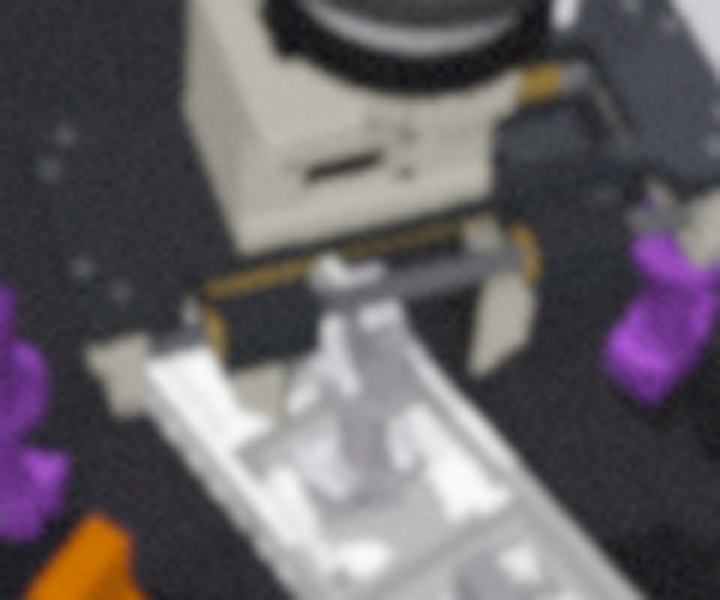

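```bash
python3 - <<'E'
from h import *
b=cv2.imread("pics/side4.png")
TIP=[(seg([-27.8,0,70],[27.8,0,70]),(0,255,255)),(circ(2,70),(0,255,255))]
o=np.hstack([draw("side",b,STEM,529.5,-242,-.093,(255,230,315,300),7,3),draw("side",b,TIP,529.6,-242.1,1.48-np.pi/2,(255,230,315,300),7)])
b0=cv2.imread("pics/side0.png")
cv2.imwrite("pics/c5.png",cv2.resize(o,(800,467)))
cv2.imwrite("pics/c6.png",np.hstack([draw("side",b0,STEM,529.5,-242,-.093,(262,240,312,310),8,3),draw("top",cv2.imread("pics/top0.png"),STEM,529.5,-242,-.093,(322,170,372,240),8,3)]))
E
```

```text
(no output)
```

View pics/c5.png

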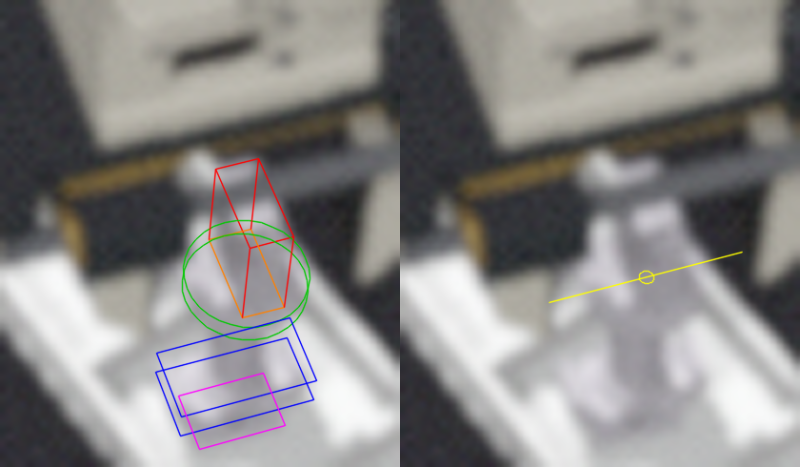

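View pics/c6.png

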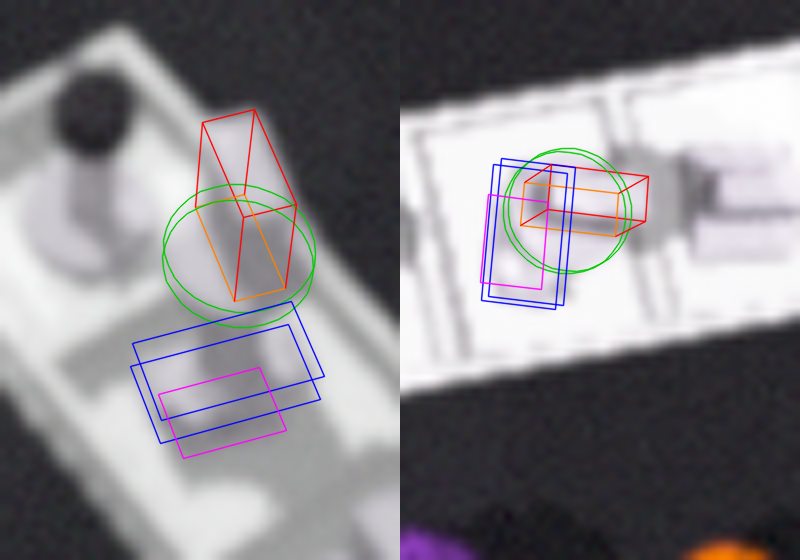

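Unclear whether the stem has shifted, so I'll open fully, raise the gripper and look again.

Emit:
play_rows --commands '[{"offset": [0,0,-0.01],"twist": 0},{"offset": [0,0,-0.03],"twist": 0},{"offset": [0,0,-0.04],"twist": 0},{"offset": [0,0,-0.04],"twist": 0},{"offset": [0,0,0],"twist": 0}]' --jaw 60

```text
time: 7.15
tool_pos: [530.4, -242.5, 375.2]
tcp_rot: [3.131, 0.006, 1.48]
contact_force: [0.2, -0.0, -0.0]
grip_width: 70.0
```

```bash
python3 - <<'E'
from h import *
for n in C: cv2.imwrite(f"pics/{n}5.png",viewer.capture(n)[:,:,::-1])
b=cv2.imread("pics/side5.png");a=cv2.imread("pics/top5.png")
B=np.clip((b.astype(float)-90)*255/165,0,255).astype(np.uint8)
o=np.hstack([draw("side",B,[],0,0,0,(262,240,312,310),8),draw("side",B,STEM,529.5,-242,-.093,(262,240,312,310),8,3)])
cv2.imwrite("pics/c7.png",o)
cv2.imwrite("pics/c8.png",cv2.resize(a[160:240,280:400],None,fx=6,fy=6))
E
```

```text
(no output)
```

View pics/c7.png

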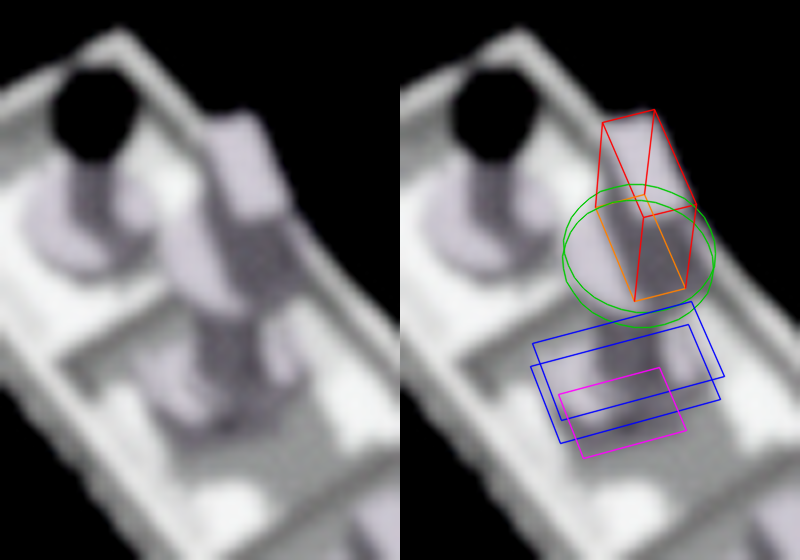

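View pics/c8.png

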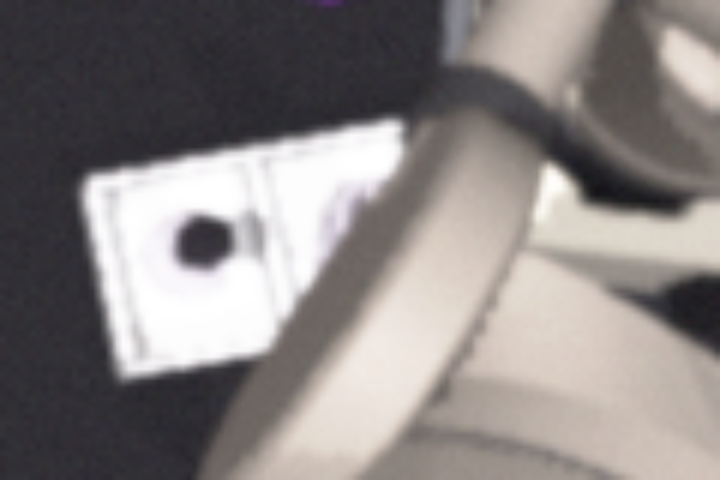

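Emit:
play_rows --commands '[{"offset": [0,0,0.035],"twist": 0},{"offset": [0,0,0.035],"twist": 0},{"offset": [0,0,0.02],"twist": 0},{"offset": [0,0,0.01],"twist": 0},{"offset": [0,0,0],"twist": 0}]'

```text
time: 7.75
tool_pos: [529.1, -241.8, 266.2]
tcp_rot: [-3.138, -0.002, 1.48]
contact_force: [-0.8, -0.4, 0.5]
grip_width: 70.1
```

Emit:
play_rows --commands '[{"offset": [0,0,0.007],"twist": 0},{"offset": [0,0,0.006],"twist": 0},{"offset": [0,0,0],"twist": 0},{"offset": [0,0,0],"twist": 0}]'

```text
time: 8.15
tool_pos: [529.7, -242.1, 255.6]
tcp_rot: [3.141, 0.0, 1.48]
contact_force: [0.4, 0.6, 1.2]
grip_width: 70.1
```

Emit:
play_rows --commands '[{"offset": [0,0,0],"twist": 0},{"offset": [0,0,0],"twist": 0},{"offset": [0,0,0],"twist": 0},{"offset": [0,0,0],"twist": 0},{"offset": [0,0,0],"twist": 0}]' --jaw 255

```text
time: 8.65
tool_pos: [529.6, -242.1, 255.3]
tcp_rot: [3.142, 0.0, 1.48]
contact_force: [0.2, -0.3, 0.5]
grip_width: 34.7
```

Emit:
play_rows --commands '[{"offset": [0,0,0],"twist": 0},{"offset": [0,0,0],"twist": 0},{"offset": [0,0,0],"twist": 0},{"offset": [0,0,0],"twist": 0},{"offset": [0,0,0],"twist": 0}]'

```text
time: 9.15
tool_pos: [529.6, -242.1, 255.2]
tcp_rot: [-3.142, 0.0, 1.48]
contact_force: [-0.4, 0.6, 0.6]
grip_width: 11.9
```

Emit:
play_rows --commands '[{"offset": [0,0,0],"twist": 0},{"offset": [0,0,0],"twist": 0},{"offset": [0,0,0],"twist": 0},{"offset": [0,0,0],"twist": 0},{"offset": [0,0,0],"twist": 0}]'

```text
time: 9.65
tool_pos: [529.6, -242.1, 255.2]
tcp_rot: [-3.142, 0.0, 1.48]
contact_force: [0.0, -0.6, 0.9]
grip_width: 11.6
```

Emit:
play_rows --commands '[{"offset": [0,0,-0.01],"twist": 0},{"offset": [0,0,-0.02],"twist": 0},{"offset": [0,0,-0.025],"twist": 0},{"offset": [0,0,-0.025],"twist": 0},{"offset": [0,0,-0.02],"twist": 0}]'

```text
time: 10.15
tool_pos: [529.6, -242.1, 357.4]
tcp_rot: [3.14, 0.001, 1.48]
contact_force: [0.0, -0.7, -2.1]
grip_width: 12.1
```

Emit:
play_rows --commands '[{"offset": [0,0,-0.015],"twist": 0},{"offset": [0,0,-0.005],"twist": 0},{"offset": [0,0,0],"twist": 0},{"offset": [0,0,0],"twist": 0}]'

```text
time: 10.55
tool_pos: [529.4, -242.0, 374.5]
tcp_rot: [-3.14, -0.001, 1.48]
contact_force: [0.4, -0.9, -1.6]
grip_width: 11.8
```

```bash
python3 - <<'E'
from h import *
for n in C: cv2.imwrite(f"pics/{n}6.png",viewer.capture(n)[:,:,::-1])
b=cv2.imread("pics/side6.png");a=cv2.imread("pics/top6.png")
o=status.get_obs();print(o['tool_pos'],o['tcp_rot'],o['contact_force'],o['moment'],o['grip_width'])
z=o['tool_pos'][2]-255.2+2
c=(255,185,335,265)
cv2.imwrite("pics/c9.png",np.hstack([draw("side",b,[],0,0,0,c,5),draw("side",b,STEM,*o['tool_pos'][:2],o['tcp_rot'][2]-np.pi/2,c,5,z)]))
E
```

```text
[ 529.40528893 -242.02082758  374.14595387] [-3.13974533e+00 -8.47666470e-04  1.48005348e+00] [ 0.46657681  0.07613034 -1.15867652] [-0.00776312 -0.08095275  0.00398846] 11.942013375953023
```

View pics/c9.png

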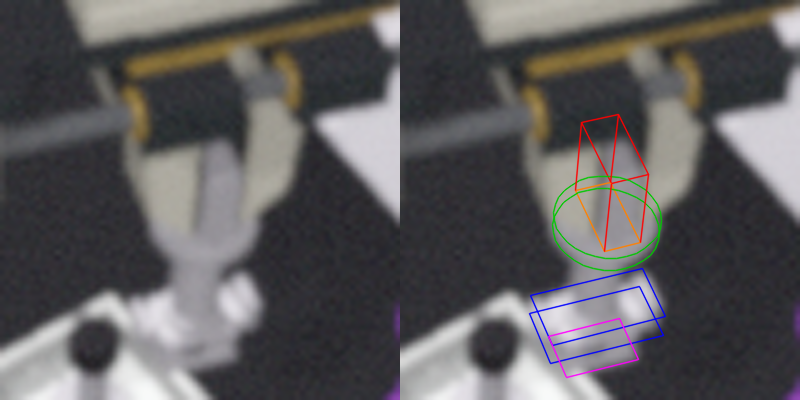

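```bash
python3 - <<'E'
from h import *
a=cv2.imread("pics/top0.png");b=cv2.imread("pics/side0.png")
T=lambda p:((p[0]+.5)/4-.5+135,(p[1]+.5)/4-.5+120)
S=lambda p:((p[0]+.5)/6-.5+165,(p[1]+.5)/6-.5+130)
M=[[130,50,54],[130,-50,54],[-130,-50,54],[-130,50,54],[-130,-50,0],[130,-50,0]]
t=np.array([T(p) for p in[(108,40),(288,57),(243,520),(50,505)]])
s=np.array([S(p) for p in[(655,28),(738,168),(88,303),(45,150),(112,410),(730,272)]])
for w in [(1,0),(0,1),(1,1)]:
    f=lambda v:np.r_[w[0]*(proj('top',pose(*v,M[:4]))-t).ravel(),w[1]*(proj('side',pose(*v,M))-s).ravel()]
    r=least_squares(f,[538,121,-.06]);print(w,r.x,np.degrees(r.x[2]),r.fun.round(1))
v=r.x
# edge-profile refinement: sample intensity gradient across
cv2.imwrite("pics/b1.png",draw("top",a,BASE,*v,(140,120,215,260),4))
cv2.imwrite("pics/b2.png",draw("side",b,BASE,*v,(165,130,295,205),6))
E
```

```text
(1, 0) [ 5.37670612e+02  1.20385059e+02 -5.54591379e-02] -3.17757453639294 [ 0.4  0.4 -0.4 -0.1 -1.  -0.1  1.  -0.1 -0.   0.  -0.   0.   0.   0.
  0.   0.   0.   0.  -0.   0. ]
(0, 1) [ 5.38285391e+02  1.22996511e+02 -6.93763079e-02] -3.974969642445822 [ 0.  -0.  -0.  -0.  -0.  -0.  -0.  -0.  -0.5  0.2 -0.5  0.6  0.8  0.7
  0.6 -0.5 -0.1 -0.4 -0.3 -0.2]
(1, 1) [ 5.37832051e+02  1.21326637e+02 -6.08564930e-02] -3.486820207108392 [ 0.3  0.2 -0.5 -0.  -1.8 -0.1  0.3 -0.4 -0.7  0.4 -0.3  0.7  1.   1.5
  0.4  0.2  0.1  0.4 -0.2 -0. ]
```

View pics/b1.png

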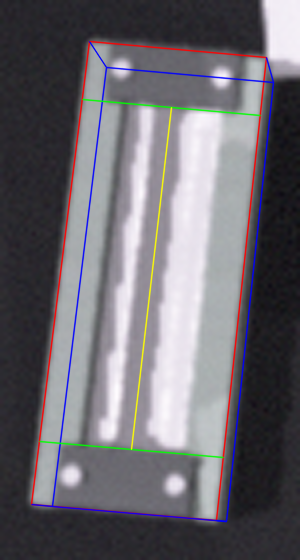

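View pics/b2.png

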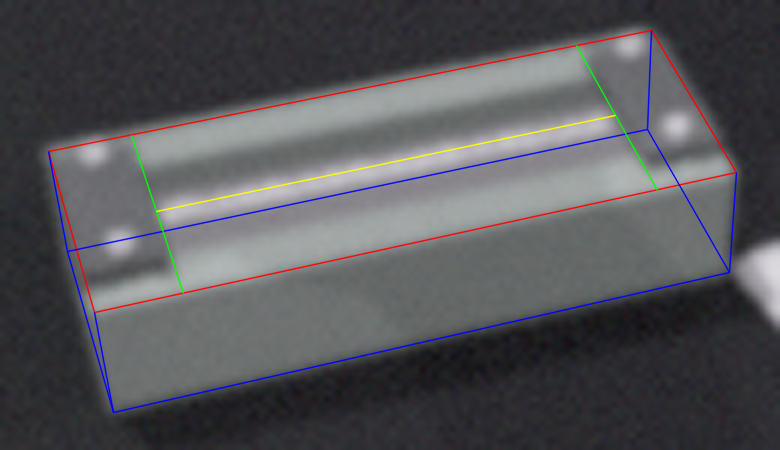

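```bash
cat > edge.py <<'E'
from h import *
from scipy.ndimage import map_coordinates, gaussian_filter
def edgepts(n,img,A,B,v,k=40,half=4,lo=.05,hi=.95):
    g=gaussian_filter(img.astype(float).mean(2),.7)
    P=np.array([np.array(A)+(np.array(B)-A)*u for u in np.linspace(lo,hi,k)])
    q=proj(n,pose(*v,P)); d=(q[-1]-q[0])/np.linalg.norm(q[-1]-q[0]); nn=np.array([-d[1],d[0]])
    s=np.arange(-half,half+.01,.1); off=[]
    for p in q:
        xy=p+s[:,None]*nn; pr=map_coordinates(g,[xy[:,1],xy[:,0]],order=3)
        gr=np.abs(np.gradient(pr)); j=gr.argmax(); off.append((s[j],gr[j]))
    return P,q,nn,np.array(off)
E
python3 - <<'E'
from edge import *
a=cv2.imread("pics/top0.png");b=cv2.imread("pics/side0.png")
v=np.array([537.83,121.33,-.0609])
L=[('top',a,[-130,50,54],[130,50,54]),('top',a,[-130,-50,54],[130,-50,54]),('side',b,[-130,-50,54],[130,-50,54]),('side',b,[-130,-50,0],[130,-50,0]),('side',b,[-130,50,54],[130,50,54]),('top',a,[130,-50,54],[130,50,54]),('top',a,[-130,-50,54],[-130,50,54]),('side',b,[-130,-50,54],[-130,50,54]),('side',b,[130,-50,54],[130,50,54])]
D=[]
for n,im,A,B in L:
    P,q,nn,o=edgepts(n,im,A,B,v)
    m=np.median(o[:,0]); 
    # mm per px: shift normal to edge
    axis=np.array([0,1,0]) if A[0]!=B[0] else np.array([1,0,0])
    sc=(proj(n,pose(*v,P[20:21]+axis))-proj(n,pose(*v,P[20:21])))[0]@nn
    h=len(o)//2
    print(n,A,B,'med px',m.round(2),'mm',(m/sc).round(2),'first/second half mm',(np.median(o[:h,0])/sc).round(2),(np.median(o[h:,0])/sc).round(2),'spread',o[:,0].std().round(2))
E
```

```text
top [-130, 50, 54] [130, 50, 54] med px -0.4 mm 0.88 first/second half mm 0.88 0.66 spread 0.1
top [-130, -50, 54] [130, -50, 54] med px 0.2 mm -0.44 first/second half mm -0.22 -0.44 spread 0.12
side [-130, -50, 54] [130, -50, 54] med px 0.2 mm -0.69 first/second half mm -0.69 -0.87 spread 1.49
side [-130, -50, 0] [130, -50, 0] med px 0.4 mm -1.39 first/second half mm -1.04 -1.56 spread 0.12
side [-130, 50, 54] [130, 50, 54] med px -0.8 mm 3.2 first/second half mm 3.2 2.8 spread 0.11
top [130, -50, 54] [130, 50, 54] med px 0.6 mm 1.4 first/second half mm 1.17 1.52 spread 1.72
top [-130, -50, 54] [-130, 50, 54] med px -0.3 mm -0.64 first/second half mm -0.64 -0.64 spread 0.16
side [-130, -50, 54] [-130, 50, 54] med px -1.9 mm -4.4 first/second half mm -5.33 -2.67 spread 0.57
side [130, -50, 54] [130, 50, 54] med px 1.0 mm 2.77 first/second half mm 2.35 2.77 spread 0.78
```

Emit:
play_rows --commands '[{"offset": [0.02,-0.0013,0],"twist": 0},{"offset": [0.04,-0.0027,0],"twist": 0},{"offset": [0.04,-0.0027,0],"twist": 0},{"offset": [0.04,-0.0027,0],"twist": 0},{"offset": [0.04,-0.0027,0],"twist": 0}]'

```text
time: 11.15
tool_pos: [533.5, -60.3, 374.4]
tcp_rot: [-3.14, -0.0, 1.48]
contact_force: [0.3, -0.0, -1.1]
grip_width: 11.6
```

Emit:
play_rows --commands '[{"offset": [0.04,-0.0027,0],"twist": 0},{"offset": [0.04,-0.0027,0],"twist": 0},{"offset": [0.04,-0.0027,0],"twist": 0},{"offset": [0.04,-0.0027,0],"twist": 0},{"offset": [0.023,-0.0016,0],"twist": -1.6}]'

```text
time: 11.65
tool_pos: [537.6, 124.3, 374.4]
tcp_rot: [-3.14, -0.0, 1.51]
contact_force: [1.3, 0.6, -0.7]
grip_width: 11.8
```

Emit:
play_rows --commands '[{"offset": [0,0,0],"twist": 0},{"offset": [0,0,0],"twist": 0},{"offset": [0,0,0],"twist": 0},{"offset": [0,0,0],"twist": 0}]'

```text
time: 12.05
tool_pos: [538.2, 120.5, 375.0]
tcp_rot: [-3.141, 0.0, 1.506]
contact_force: [-0.1, 0.5, -1.9]
grip_width: 11.6
```

Emit:
play_rows --commands '[{"offset": [0.0015,0,0.02],"twist": -0.1},{"offset": [0,0,0.02],"twist": 0},{"offset": [0,0,0.015],"twist": 0},{"offset": [0,0,0],"twist": 0},{"offset": [0,0,0],"twist": 0}]'

```text
time: 12.55
tool_pos: [538.4, 122.5, 320.5]
tcp_rot: [3.141, 0.0, 1.509]
contact_force: [-0.1, -0.8, -0.4]
grip_width: 12.0
```

```bash
python3 - <<'E'
from h import *
for n in C: cv2.imwrite(f"pics/{n}7.png",viewer.capture(n)[:,:,::-1])
b=cv2.imread("pics/side7.png");a=cv2.imread("pics/top7.png")
o=status.get_obs();print(o['tool_pos'],o['tcp_rot'],o['contact_force'],o['moment'],o['grip_width'])
z=o['tool_pos'][2]-255.2+2.5;v=(*o['tool_pos'][:2],o['tcp_rot'][2]-np.pi/2)
c=(190,105,270,195)
cv2.imwrite("pics/c10.png",np.hstack([draw("side",b,[],0,0,0,c,5),draw("side",b,STEM,*v,c,5,z)]))
c=(130,130,230,250)
cv2.imwrite("pics/c11.png",np.hstack([draw("top",a,[],0,0,0,c,4),draw("top",a,STEM,*v,c,4,z)]))
E
```

```text
[538.54790683 122.72897477 321.27753282] [ 3.13965533e+00 -1.77668218e-04  1.50905320e+00] [ 0.71446637  0.65134845 -0.65818473] [-0.03023472 -0.11480451 -0.00660798] 11.36886156297706
```

View pics/c10.png

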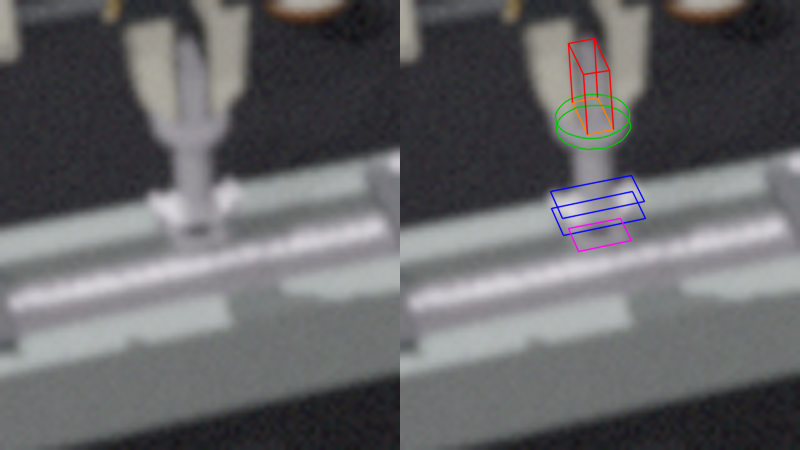

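View pics/c11.png

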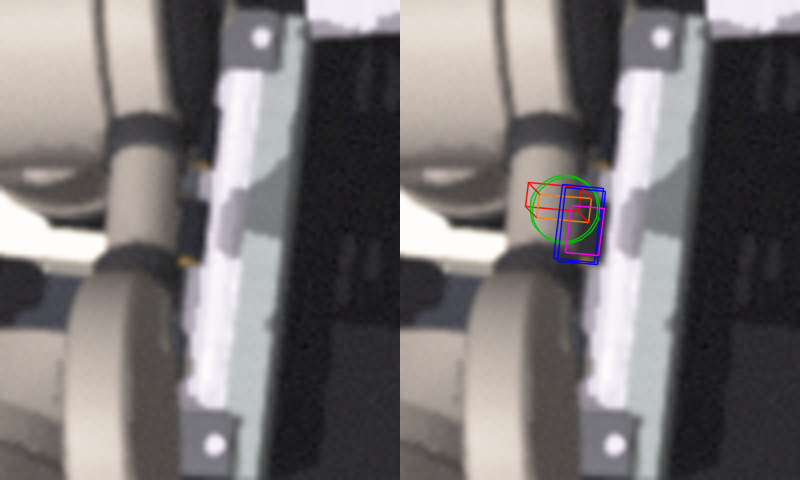

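Emit:
play_rows --commands '[{"offset": [0,0,0.01],"twist": 0},{"offset": [0,0,0.009],"twist": 0},{"offset": [0,0,0.005],"twist": 0},{"offset": [0,0,0],"twist": 0},{"offset": [0,0,0],"twist": 0}]'

```text
time: 13.15
tool_pos: [538.2, 123.2, 296.0]
tcp_rot: [-3.141, 0.0, 1.51]
contact_force: [-0.1, -0.6, -0.9]
grip_width: 11.7
```

Emit:
play_rows --commands '[{"offset": [0,0,0],"twist": 0},{"offset": [0,0,0],"twist": 0}]'

```text
time: 13.35
tool_pos: [538.3, 123.1, 296.5]
tcp_rot: [3.141, -0.0, 1.51]
contact_force: [0.3, -0.3, -1.1]
grip_width: 11.7
```

Emit:
play_rows --commands '[{"offset": [-0.0011,0,0],"twist": 0},{"offset": [0,0,0.002],"twist": 0},{"offset": [0,0,0.002],"twist": 0},{"offset": [0,0,0],"twist": 0}]'

```text
time: 13.75
tool_pos: [538.0, 122.0, 291.8]
tcp_rot: [-3.141, 0.0, 1.51]
contact_force: [0.6, 0.6, -1.9]
grip_width: 11.7
```

Emit:
play_rows --commands '[{"offset": [0,0,0.002],"twist": 0},{"offset": [0,0,0.001],"twist": 0},{"offset": [0,0,0],"twist": 0}]'

```text
time: 14.05
tool_pos: [538.1, 122.0, 289.0]
tcp_rot: [-3.141, 0.0, 1.51]
contact_force: [0.5, -0.3, -2.1]
grip_width: 11.3
```

Emit:
play_rows --commands '[{"offset": [0,0,0.002],"twist": 0},{"offset": [0,0,0.001],"twist": 0},{"offset": [0,0,0],"twist": 0}]'

```text
time: 14.35
tool_pos: [538.0, 122.0, 286.0]
tcp_rot: [-3.141, 0.0, 1.51]
contact_force: [-0.9, -0.2, -1.6]
grip_width: 11.5
```

Emit:
play_rows --commands '[{"offset": [0,0,0.002],"twist": 0},{"offset": [0,0,0.001],"twist": 0},{"offset": [0,0,0],"twist": 0}]'

```text
time: 14.65
tool_pos: [538.0, 122.0, 283.0]
tcp_rot: [-3.141, 0.0, 1.51]
contact_force: [-0.4, -0.0, -1.5]
grip_width: 11.9
```

Emit:
play_rows --commands '[{"offset": [0,0,0.001],"twist": 0},{"offset": [0,0,0.001],"twist": 0},{"offset": [0,0,0],"twist": 0}]'

```text
time: 14.95
tool_pos: [538.1, 122.0, 281.0]
tcp_rot: [-3.141, 0.0, 1.51]
contact_force: [0.5, 0.7, -2.0]
grip_width: 12.0
```

Emit:
play_rows --commands '[{"offset": [0,0,0.001],"twist": 0},{"offset": [0,0,0.001],"twist": 0},{"offset": [0,0,0],"twist": 0}]'

```text
time: 15.25
tool_pos: [538.0, 122.0, 279.0]
tcp_rot: [-3.141, 0.0, 1.51]
contact_force: [-0.4, -0.6, -1.0]
grip_width: 11.8
```

Emit:
play_rows --commands '[{"offset": [0,0,0.001],"twist": 0},{"offset": [0,0,0.001],"twist": 0},{"offset": [0,0,0],"twist": 0}]'

```text
time: 15.55
tool_pos: [538.0, 122.0, 277.0]
tcp_rot: [-3.141, 0.0, 1.51]
contact_force: [-0.1, -0.1, -0.7]
grip_width: 11.9
```

Emit:
play_rows --commands '[{"offset": [0,0,0.001],"twist": 0},{"offset": [0,0,0.001],"twist": 0},{"offset": [0,0,0],"twist": 0}]'

```text
time: 15.85
tool_pos: [538.0, 122.0, 275.0]
tcp_rot: [-3.141, 0.0, 1.51]
contact_force: [-0.2, -1.6, -1.7]
grip_width: 11.9
```

Emit:
play_rows --commands '[{"offset": [0,0,0.001],"twist": 0},{"offset": [0,0,0],"twist": 0}]'

```text
time: 16.05
tool_pos: [538.1, 122.0, 274.1]
tcp_rot: [-3.141, 0.0, 1.51]
contact_force: [0.5, -0.3, -1.6]
grip_width: 11.7
```

Emit:
play_rows --commands '[{"offset": [0,0,0.001],"twist": 0},{"offset": [0,0,0],"twist": 0}]'

```text
time: 16.25
tool_pos: [538.0, 122.0, 273.1]
tcp_rot: [-3.141, 0.0, 1.51]
contact_force: [0.4, 0.1, -1.1]
grip_width: 12.1
```

Emit:
play_rows --commands '[{"offset": [0,0,0.001],"twist": 0},{"offset": [0,0,0],"twist": 0}]'

```text
time: 16.45
tool_pos: [538.1, 122.0, 272.1]
tcp_rot: [-3.141, 0.0, 1.51]
contact_force: [0.5, -0.1, -1.4]
grip_width: 12.3
```

Emit:
play_rows --commands '[{"offset": [0,0,0.001],"twist": 0},{"offset": [0,0,0],"twist": 0}]'

```text
time: 16.65
tool_pos: [538.0, 122.0, 271.1]
tcp_rot: [-3.141, 0.0, 1.51]
contact_force: [-1.0, 0.1, -1.8]
grip_width: 12.0
```

Emit:
play_rows --commands '[{"offset": [0,0,0.001],"twist": 0},{"offset": [0,0,0],"twist": 0}]'

```text
time: 16.85
tool_pos: [538.0, 122.0, 270.1]
tcp_rot: [-3.141, 0.0, 1.51]
contact_force: [0.1, -0.2, -1.6]
grip_width: 11.8
```

Emit:
play_rows --commands '[{"offset": [0,0,0.001],"twist": 0},{"offset": [0,0,0],"twist": 0}]'

```text
time: 17.05
tool_pos: [538.0, 122.0, 269.1]
tcp_rot: [-3.141, 0.0, 1.51]
contact_force: [-0.3, 0.1, -0.7]
grip_width: 11.8
```

Emit:
play_rows --commands '[{"offset": [0,0,0.001],"twist": 0},{"offset": [0,0,0],"twist": 0}]'

```text
time: 17.25
tool_pos: [538.0, 122.0, 268.0]
tcp_rot: [-3.141, 0.0, 1.51]
contact_force: [0.1, 0.0, -1.2]
grip_width: 11.8
```

Emit:
play_rows --commands '[{"offset": [0,0,0.001],"twist": 0},{"offset": [0,0,0],"twist": 0}]'

```text
time: 17.45
tool_pos: [538.0, 122.0, 267.1]
tcp_rot: [-3.141, 0.0, 1.51]
contact_force: [-0.8, 0.4, -0.8]
grip_width: 11.7
```

```bash
python3 - <<'E'
from h import *
b=viewer.capture('side')[:,:,::-1].copy()
o=status.get_obs();print(o['time'],o['tool_pos'],o['contact_force'],o['moment'])
c=(190,105,270,195);z=o['tool_pos'][2]-252.7;v=(*o['tool_pos'][:2],o['tcp_rot'][2]-np.pi/2)
cv2.imwrite("pics/c12.png",np.hstack([draw("side",b,[],0,0,0,c,5),draw("side",b,STEM,*v,c,5,z)]))
E
```

```text
17.5 [538.057929   122.00615099 267.12406882] [ 0.71150087 -0.27403432 -1.19575305] [ 0.02439825 -0.08554178  0.00260013]
```

View pics/c12.png

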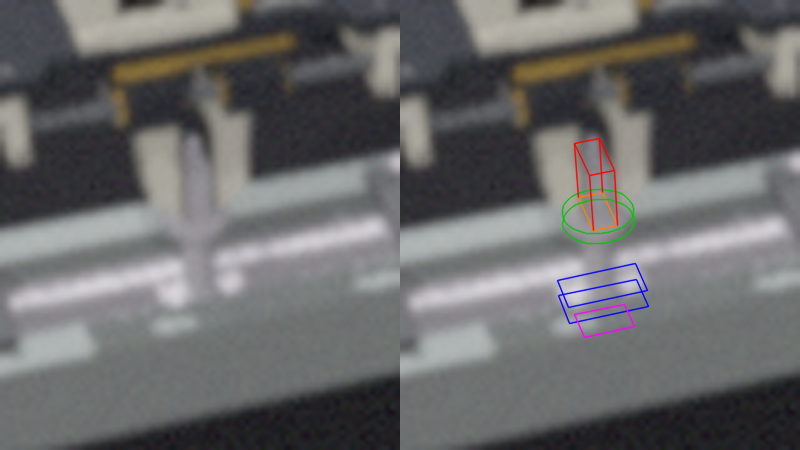

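The nut has entered the slot freely, with only its top at about (200,290) in the crop still visible and no contact force. I'll keep lowering to find the floor.

Emit:
play_rows --commands '[{"offset": [0,0,0.001],"twist": 0},{"offset": [0,0,0],"twist": 0}]'

```text
time: 17.7
tool_pos: [538.0, 122.0, 266.1]
tcp_rot: [-3.141, 0.0, 1.51]
contact_force: [1.2, -0.1, -0.9]
grip_width: 11.8
```

Emit:
play_rows --commands '[{"offset": [0,0,0.001],"twist": 0},{"offset": [0,0,0],"twist": 0}]'

```text
time: 17.9
tool_pos: [538.0, 122.0, 265.1]
tcp_rot: [-3.141, 0.0, 1.51]
contact_force: [0.9, -0.6, -0.6]
grip_width: 12.0
```

Emit:
play_rows --commands '[{"offset": [0,0,0.001],"twist": 0},{"offset": [0,0,0],"twist": 0}]'

```text
time: 18.1
tool_pos: [538.1, 122.0, 264.2]
tcp_rot: [3.141, 0.0, 1.51]
contact_force: [0.1, 1.1, 0.0]
grip_width: 11.8
```

Emit:
play_rows --commands '[{"offset": [0,0,0.001],"twist": 0},{"offset": [0,0,0],"twist": 0}]'

```text
time: 18.3
tool_pos: [538.1, 122.0, 263.4]
tcp_rot: [3.141, 0.0, 1.51]
contact_force: [-1.1, -0.5, 2.7]
grip_width: 12.0
```

Contact with the sprung foot came at TCP z of about 264.5. Before pressing, I'll feel sideways for the slot walls, because the nut has to be centred across the rail.

Emit:
play_rows --commands '[{"offset": [0.0005,0,0],"twist": 0},{"offset": [0,0,0],"twist": 0}]'

```text
time: 18.5
tool_pos: [538.2, 122.4, 263.4]
tcp_rot: [3.141, 0.0, 1.51]
contact_force: [-0.3, -0.4, 1.4]
grip_width: 11.8
```

Emit:
play_rows --commands '[{"offset": [0.0004,0,0],"twist": 0},{"offset": [0,0,0],"twist": 0}]'

```text
time: 18.7
tool_pos: [538.2, 122.9, 263.3]
tcp_rot: [3.141, 0.0, 1.51]
contact_force: [-0.3, -2.6, 1.4]
grip_width: 12.0
```

Emit:
play_rows --commands '[{"offset": [0.0004,0,0],"twist": 0},{"offset": [0,0,0],"twist": 0}]'

```text
time: 18.9
tool_pos: [538.2, 123.3, 263.2]
tcp_rot: [3.141, 0.0, 1.51]
contact_force: [0.5, -1.4, 1.7]
grip_width: 11.6
```

Emit:
play_rows --commands '[{"offset": [0.0004,0,0],"twist": 0},{"offset": [0,0,0],"twist": 0}]'

```text
time: 19.1
tool_pos: [538.2, 123.7, 263.2]
tcp_rot: [3.141, 0.0, 1.51]
contact_force: [0.6, -2.2, 1.8]
grip_width: 11.7
```

Emit:
play_rows --commands '[{"offset": [0.0004,0,0],"twist": 0},{"offset": [0,0,0],"twist": 0}]'

```text
time: 19.3
tool_pos: [538.3, 123.9, 263.2]
tcp_rot: [3.141, 0.001, 1.51]
contact_force: [0.5, -3.3, 3.2]
grip_width: 11.4
```

Emit:
play_rows --commands '[{"offset": [0.0004,0,0],"twist": 0},{"offset": [0,0,0],"twist": 0}]'

```text
time: 19.5
tool_pos: [538.3, 124.2, 263.2]
tcp_rot: [3.141, 0.001, 1.51]
contact_force: [-0.1, -4.5, 3.4]
grip_width: 11.7
```

Emit:
play_rows --commands '[{"offset": [0.0004,0,0],"twist": 0},{"offset": [0,0,0],"twist": 0}]'

```text
time: 19.7
tool_pos: [538.3, 124.5, 263.2]
tcp_rot: [3.141, 0.001, 1.51]
contact_force: [0.4, -6.3, 2.3]
grip_width: 11.8
```

Emit:
play_rows --commands '[{"offset": [-0.0015,0,0],"twist": 0},{"offset": [-0.001,0,0],"twist": 0},{"offset": [0,0,0],"twist": 0}]'

```text
time: 20.0
tool_pos: [538.1, 122.9, 263.2]
tcp_rot: [3.141, -0.001, 1.509]
contact_force: [0.5, 1.8, 1.1]
grip_width: 12.0
```

Emit:
play_rows --commands '[{"offset": [-0.0005,0,0],"twist": 0},{"offset": [0,0,0],"twist": 0}]'

```text
time: 20.2
tool_pos: [538.1, 122.2, 263.2]
tcp_rot: [3.141, -0.0, 1.51]
contact_force: [0.3, 2.4, 3.0]
grip_width: 12.0
```

Emit:
play_rows --commands '[{"offset": [-0.0004,0,0],"twist": 0},{"offset": [0,0,0],"twist": 0}]'

```text
time: 20.4
tool_pos: [538.0, 121.6, 263.2]
tcp_rot: [-3.142, -0.0, 1.51]
contact_force: [0.7, 2.7, 2.8]
grip_width: 11.7
```

Emit:
play_rows --commands '[{"offset": [-0.0004,0,0],"twist": 0},{"offset": [0,0,0],"twist": 0}]'

```text
time: 20.6
tool_pos: [538.0, 121.1, 263.2]
tcp_rot: [-3.141, 0.0, 1.51]
contact_force: [0.2, 2.0, 1.6]
grip_width: 11.8
```

Emit:
play_rows --commands '[{"offset": [-0.0004,0,0],"twist": 0},{"offset": [0,0,0],"twist": 0}]'

```text
time: 20.8
tool_pos: [538.0, 120.7, 263.2]
tcp_rot: [-3.141, 0.0, 1.51]
contact_force: [-0.6, 2.3, 1.5]
grip_width: 11.8
```

Emit:
play_rows --commands '[{"offset": [-0.0004,0,0],"twist": 0},{"offset": [0,0,0],"twist": 0}]'

```text
time: 21.0
tool_pos: [538.0, 120.3, 263.2]
tcp_rot: [-3.142, -0.0, 1.51]
contact_force: [-1.0, 2.0, 2.3]
grip_width: 11.8
```

Emit:
play_rows --commands '[{"offset": [-0.0004,0,0],"twist": 0},{"offset": [0,0,0],"twist": 0}]'

```text
time: 21.2
tool_pos: [537.9, 120.1, 263.2]
tcp_rot: [3.142, -0.0, 1.51]
contact_force: [0.3, 5.1, 2.9]
grip_width: 11.4
```

Emit:
play_rows --commands '[{"offset": [-0.0004,0,0],"twist": 0},{"offset": [0,0,0],"twist": 0}]'

```text
time: 21.4
tool_pos: [537.9, 119.8, 263.2]
tcp_rot: [3.142, -0.001, 1.51]
contact_force: [-0.9, 5.3, 1.4]
grip_width: 11.8
```

Walls were felt at y of about 119.9–120.3 and 123.7–124.2, so the middle is 122.05. I'll centre there, then press down in steps.

Emit:
play_rows --commands '[{"offset": [0.0015,0,0],"twist": 0},{"offset": [0.001,0,0],"twist": 0},{"offset": [0,0,0],"twist": 0},{"offset": [0,0,0],"twist": 0}]'

```text
time: 21.8
tool_pos: [538.1, 121.6, 263.1]
tcp_rot: [-3.141, 0.001, 1.51]
contact_force: [1.0, -1.7, 2.2]
grip_width: 11.9
```

Emit:
play_rows --commands '[{"offset": [0,0,0.001],"twist": 0},{"offset": [0,0,0.001],"twist": 0},{"offset": [0,0,0],"twist": 0}]'

```text
time: 22.1
tool_pos: [538.1, 121.7, 261.3]
tcp_rot: [3.141, 0.001, 1.51]
contact_force: [-1.5, -3.8, 4.9]
grip_width: 11.8
```

Emit:
play_rows --commands '[{"offset": [0,0,0.001],"twist": 0},{"offset": [0,0,0.001],"twist": 0},{"offset": [0,0,0],"twist": 0}]'

```text
time: 22.4
tool_pos: [538.1, 121.7, 259.7]
tcp_rot: [3.141, 0.001, 1.51]
contact_force: [-2.7, -3.0, 7.4]
grip_width: 11.4
```

Emit:
play_rows --commands '[{"offset": [0.0004,0,0.001],"twist": 0},{"offset": [0,0,0.001],"twist": 0},{"offset": [0,0,0],"twist": 0}]'

```text
time: 22.7
tool_pos: [538.1, 122.0, 258.0]
tcp_rot: [3.141, 0.001, 1.51]
contact_force: [-1.9, -5.5, 10.6]
grip_width: 11.7
```

Emit:
play_rows --commands '[{"offset": [0,0,0.001],"twist": 0},{"offset": [0,0,0],"twist": 0},{"offset": [0,0,0],"twist": 0}]'

```text
time: 23.0
tool_pos: [538.1, 122.0, 257.3]
tcp_rot: [3.141, 0.001, 1.51]
contact_force: [-3.4, -5.6, 11.7]
grip_width: 11.8
```

Emit:
play_rows --commands '[{"offset": [0,0,0.0007],"twist": 0},{"offset": [0,0,0],"twist": 0},{"offset": [0,0,0],"twist": 4},{"offset": [0,0,0],"twist": 4},{"offset": [0,0,0],"twist": 0}]'

```text
time: 23.5
tool_pos: [538.4, 122.3, 256.9]
tcp_rot: [3.14, -0.0, 1.368]
contact_force: [-2.9, -3.4, 13.0]
grip_width: 11.2
```

```bash
python3 - <<'E'
from h import *
o=status.get_obs();print(o['time'],o['tool_pos'],o['tcp_rot'],o['contact_force'],o['moment'],o['joint_positions'])
E
```

```text
23.5 [538.38023166 122.27093698 256.92777731] [ 3.13951052e+00 -1.40209940e-04  1.36826346e+00] [-2.93659322 -3.36376984 12.96848709] [-0.84757673  0.53321323 -0.05236343] [ 8.46086924e-02  5.48668414e-01  1.63994898e+00 -5.59260756e-04
  9.50938738e-01  2.87466130e-01]
```

Emit:
play_rows --commands '[{"offset": [0,0,0],"twist": 6},{"offset": [0,0,0],"twist": 6},{"offset": [0,0,0],"twist": 6},{"offset": [0,0,0],"twist": 6}]'

```text
time: 23.9
tool_pos: [538.8, 122.6, 257.2]
tcp_rot: [3.139, -0.003, 0.947]
contact_force: [-0.7, -0.9, 12.1]
grip_width: 11.7
```

```bash
python3 - <<'E'
from h import *
o=status.get_obs();print(o['time'],o['tool_pos'],o['tcp_rot'],o['contact_force'],o['moment'])
E
```

```text
23.9 [538.83191248 122.59971699 257.19140372] [ 3.13863068e+00 -2.84464782e-03  9.46993444e-01] [-0.67056213 -0.88590973 12.09729185] [-0.31762639  0.14660339  0.08081668]
```

Emit:
play_rows --commands '[{"offset": [0,0,0],"twist": 6},{"offset": [0,0,0],"twist": 6},{"offset": [0,0,0],"twist": 6},{"offset": [0,0,0],"twist": 6},{"offset": [0,0,0],"twist": 6}]'

```text
time: 24.4
tool_pos: [539.1, 122.7, 257.3]
tcp_rot: [3.14, -0.005, 0.423]
contact_force: [0.0, -1.4, 11.7]
grip_width: 11.7
```

Emit:
play_rows --commands '[{"offset": [0,0,0],"twist": 6},{"offset": [0,0,0],"twist": 6},{"offset": [0,0,0],"twist": 6},{"offset": [0,0,0],"twist": 6},{"offset": [0,0,0],"twist": 4}]'

```text
time: 24.9
tool_pos: [539.1, 122.6, 257.3]
tcp_rot: [-3.141, -0.005, -0.065]
contact_force: [-0.7, -0.3, 12.2]
grip_width: 11.6
```

Emit:
play_rows --commands '[{"offset": [0,0,0],"twist": 0},{"offset": [0,0,0],"twist": 0},{"offset": [0,0,0],"twist": 0}]'

```text
time: 25.2
tool_pos: [539.1, 122.7, 257.3]
tcp_rot: [-3.14, -0.005, -0.061]
contact_force: [0.0, -1.9, 11.6]
grip_width: 11.8
```

```bash
python3 - <<'E'
from h import *
b=viewer.capture('side')[:,:,::-1].copy();cv2.imwrite("pics/side8.png",b)
o=status.get_obs();print(o['time'],o['tool_pos'],o['tcp_rot'],o['contact_force'],o['moment'],o['grip_width'])
c=(190,105,270,195);z=o['tool_pos'][2]-252.7;v=(*o['tool_pos'][:2],o['tcp_rot'][2]-np.pi/2)
cv2.imwrite("pics/c13.png",np.hstack([draw("side",b,[],0,0,0,c,5),draw("side",b,STEM,*v,c,5,z)]))
E
```

```text
25.25 [539.05600143 122.66456528 257.30582085] [-3.14042219 -0.00489229 -0.06134802] [ 0.4725145  -1.5779811  13.17954968] [-0.20329868  0.03995952 -0.05477776] 11.56718449794164
```

View pics/c13.png

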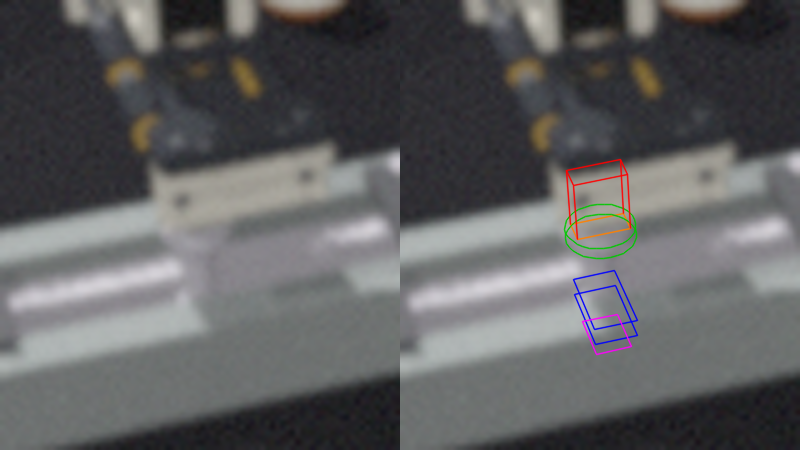

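Emit:
play_rows --commands '[{"offset": [0,0,-0.001],"twist": 0},{"offset": [0,0,-0.001],"twist": 0},{"offset": [0,0,0],"twist": 0},{"offset": [0,0,0],"twist": 0}]'

```text
time: 25.65
tool_pos: [539.0, 122.6, 258.5]
tcp_rot: [-3.141, -0.004, -0.061]
contact_force: [2.3, -0.7, 5.6]
grip_width: 11.9
```

Force fell too fast at about 6 mm compression, which means the grooves are sticking off-centre. Vision and the felt slot put the centre nearer y 121.5. I'll press back, shift 1 mm and try the rise again.

Emit:
play_rows --commands '[{"offset": [0,0,0.001],"twist": 0},{"offset": [0,0,0.001],"twist": 0},{"offset": [0,0.001,0],"twist": 0},{"offset": [0,0,0],"twist": 0}]'

```text
time: 26.05
tool_pos: [539.0, 122.1, 257.2]
tcp_rot: [-3.139, -0.005, -0.062]
contact_force: [1.0, 2.5, 12.2]
grip_width: 11.7
```

Emit:
play_rows --commands '[{"offset": [0,0,-0.001],"twist": 0},{"offset": [0,0,-0.001],"twist": 0},{"offset": [0,0,0],"twist": 0}]'

```text
time: 26.35
tool_pos: [538.9, 122.1, 258.5]
tcp_rot: [-3.139, -0.004, -0.061]
contact_force: [3.3, 2.8, 7.6]
grip_width: 11.9
```

```bash
python3 - <<'E'
from h import *
o=status.get_obs();print(o['time'],o['tool_pos'],o['tcp_rot'],o['contact_force'],o['moment'],o['grip_width'])
E
```

```text
26.35 [538.92173086 122.13289854 258.50932395] [-3.13937545 -0.00425269 -0.06147163] [3.290242   2.82370895 7.64079139] [ 0.66159883 -0.62754161 -0.00312147] 11.87888003756515
```

Emit:
play_rows --commands '[{"offset": [0,0,-0.001],"twist": 0},{"offset": [0,0,0],"twist": 0},{"offset": [0,0,0],"twist": 0}]'

```text
time: 26.65
tool_pos: [538.9, 122.0, 258.9]
tcp_rot: [-3.14, -0.004, -0.061]
contact_force: [4.2, 3.0, 3.0]
grip_width: 12.0
```

Emit:
play_rows --commands '[{"offset": [0,0.0005,0.0005],"twist": 0},{"offset": [0,0.0005,0],"twist": 0},{"offset": [0,0,0],"twist": 0}]'

```text
time: 26.95
tool_pos: [538.8, 121.5, 258.8]
tcp_rot: [-3.138, -0.004, -0.062]
contact_force: [3.9, 5.7, 5.5]
grip_width: 11.5
```

Emit:
play_rows --commands '[{"offset": [0,0.0005,0],"twist": 0},{"offset": [0,0,0],"twist": 0}]'

```text
time: 27.15
tool_pos: [538.8, 121.3, 258.8]
tcp_rot: [-3.138, -0.004, -0.062]
contact_force: [3.6, 6.6, 5.3]
grip_width: 11.6
```

Emit:
play_rows --commands '[{"offset": [0,0.0005,0],"twist": 0},{"offset": [0,0,0],"twist": 0}]'

```text
time: 27.35
tool_pos: [538.7, 120.9, 258.8]
tcp_rot: [-3.138, -0.004, -0.062]
contact_force: [2.5, 8.0, 6.8]
grip_width: 12.3
```

Emit:
play_rows --commands '[{"offset": [0,0,0.001],"twist": 0},{"offset": [0,0,0.001],"twist": 0},{"offset": [0,0.001,0],"twist": 0},{"offset": [0,0.001,0],"twist": 0},{"offset": [0,0,0],"twist": 0}]'

```text
time: 27.85
tool_pos: [538.5, 119.0, 257.6]
tcp_rot: [-3.137, -0.004, -0.062]
contact_force: [0.0, 8.6, 12.0]
grip_width: 11.9
```

```bash
cat > n.py <<'E'
from h import *
from scipy.spatial.transform import Rotation as R
o=status.get_obs();r=R.from_euler('xyz',o['tcp_rot']);p=o['tool_pos']
print(o['time'],p.round(2),o['tcp_rot'].round(4),'F',o['contact_force'].round(1),'M',o['moment'].round(2),'nut',(p+r.apply([0,0,235])).round(2))
E
python3 n.py
```

```text
27.85 [538.53 119.02 257.58] [-3.1373 -0.0043 -0.0618] F [ 0.   8.6 12. ] M [ 1.98 -0.36  0.01] nut [539.59 119.95  22.58]
```

Emit:
play_rows --commands '[{"offset": [0,0.0005,0],"twist": 0},{"offset": [0,0,0],"twist": 0}]'

```text
time: 28.05
tool_pos: [538.5, 118.6, 257.6]
tcp_rot: [-3.137, -0.004, -0.062]
contact_force: [2.2, 8.2, 11.9]
grip_width: 11.7
```

Emit:
play_rows --commands '[{"offset": [0,0.0005,0],"twist": 0},{"offset": [0,0,0],"twist": 0}]'

```text
time: 28.25
tool_pos: [538.5, 118.1, 257.6]
tcp_rot: [-3.137, -0.004, -0.062]
contact_force: [0.2, 8.9, 12.5]
grip_width: 12.0
```

Emit:
play_rows --commands '[{"offset": [0,0.0005,0],"twist": 0},{"offset": [0,0,0],"twist": 0}]'

```text
time: 28.45
tool_pos: [538.4, 117.6, 257.6]
tcp_rot: [-3.137, -0.004, -0.062]
contact_force: [0.2, 8.4, 11.8]
grip_width: 11.9
```

```bash
python3 n.py
```

```text
28.45 [538.39 117.6  257.56] [-3.1373 -0.0041 -0.0617] F [ 0.2  8.4 11.8] M [ 2.04 -0.28 -0.02] nut [539.42 118.55  22.56]
```

Emit:
play_rows --commands '[{"offset": [0,0.0005,0],"twist": 0},{"offset": [0,0,0],"twist": 0}]'

```text
time: 28.65
tool_pos: [538.4, 117.1, 257.5]
tcp_rot: [-3.137, -0.004, -0.062]
contact_force: [0.0, 8.4, 12.5]
grip_width: 11.8
```

Emit:
play_rows --commands '[{"offset": [0,0.0005,0],"twist": 0},{"offset": [0,0,0],"twist": 0}]'

```text
time: 28.85
tool_pos: [538.3, 116.6, 257.5]
tcp_rot: [-3.137, -0.004, -0.062]
contact_force: [1.0, 9.3, 11.6]
grip_width: 11.7
```

```bash
python3 n.py
```

```text
28.85 [538.31 116.59 257.53] [-3.1373 -0.004  -0.0617] F [ 1.   9.3 11.6] M [ 2.09 -0.25  0.02] nut [539.3  117.54  22.53]
```

Emit:
play_rows --commands '[{"offset": [0,0.0005,0],"twist": 0},{"offset": [0,0,0],"twist": 0}]'

```text
time: 29.05
tool_pos: [538.3, 116.2, 257.5]
tcp_rot: [-3.137, -0.004, -0.062]
contact_force: [1.4, 8.5, 11.7]
grip_width: 11.6
```

Emit:
play_rows --commands '[{"offset": [0,0.0005,0],"twist": 0},{"offset": [0,0,0],"twist": 0}]'

```text
time: 29.25
tool_pos: [538.2, 115.6, 257.5]
tcp_rot: [-3.137, -0.004, -0.062]
contact_force: [1.9, 8.6, 12.6]
grip_width: 12.3
```

```bash
python3 n.py
```

```text
29.25 [538.22 115.61 257.51] [-3.1373 -0.0039 -0.0617] F [ 1.9  8.6 12.6] M [ 2.02 -0.19  0.03] nut [539.18 116.56  22.51]
```

Emit:
play_rows --commands '[{"offset": [0,0.0005,0],"twist": 0},{"offset": [0,0.0005,0],"twist": 0},{"offset": [0,0,0],"twist": 0}]'

```text
time: 29.55
tool_pos: [538.2, 114.8, 257.5]
tcp_rot: [-3.137, -0.004, -0.062]
contact_force: [1.3, 10.4, 11.9]
grip_width: 11.6
```

```bash
python3 n.py;  python3 - <<'E'
from h import *
b=viewer.capture('side')[:,:,::-1].copy();cv2.imwrite("pics/side9.png",b)
o=status.get_obs()
c=(195,110,260,180);z=o['tool_pos'][2]-252.7;v=(*o['tool_pos'][:2],o['tcp_rot'][2]-np.pi/2)
cv2.imwrite("pics/c14.png",np.hstack([draw("side",b,[],0,0,0,c,6),draw("side",b,STEM,*v,c,6,z)]))
E
```

```text
29.55 [538.15 114.85 257.53] [-3.1366 -0.0039 -0.062 ] F [ 1.3 10.4 11.9] M [ 2.4  -0.17  0.03] nut [539.15 115.96  22.54]
```

View pics/c14.png

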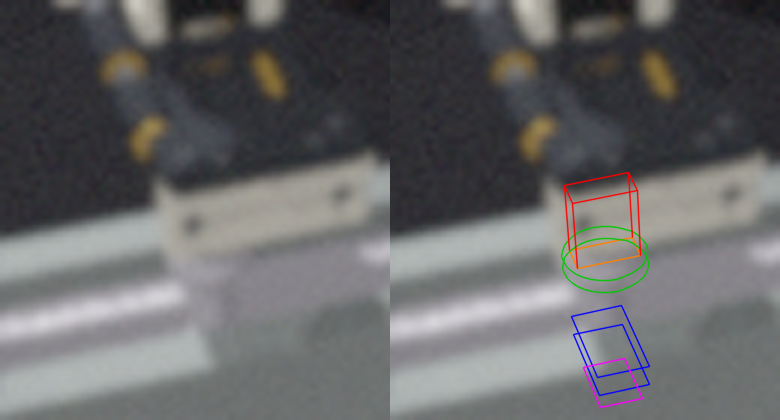

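Emit:
play_rows --commands '[{"offset": [0,-0.002,0],"twist": 0},{"offset": [0,-0.002,0],"twist": 0},{"offset": [0,-0.002,0],"twist": 0},{"offset": [0,-0.001,0],"twist": 0},{"offset": [0,0,0],"twist": 0}]'

```text
time: 30.1
tool_pos: [538.6, 118.8, 257.2]
tcp_rot: [3.139, -0.003, -0.06]
contact_force: [1.4, -8.2, 11.9]
grip_width: 11.7
```

```bash
python3 n.py
```

```text
30.1 [538.58 118.77 257.22] [ 3.1387e+00 -2.8000e-03 -6.0200e-02] F [ 1.4 -8.2 11.9] M [-1.87 -0.1   0.04] nut [539.19 118.05  22.23]
```

Emit:
play_rows --commands '[{"offset": [0,-0.0005,0],"twist": 0},{"offset": [0,-0.0005,0],"twist": 0},{"offset": [0,0,0],"twist": 0}]'

```text
time: 30.4
tool_pos: [538.6, 119.5, 257.2]
tcp_rot: [3.138, -0.003, -0.06]
contact_force: [-0.3, -9.2, 12.1]
grip_width: 11.5
```

```bash
python3 n.py
```

```text
30.4 [538.62 119.53 257.21] [ 3.1384e+00 -2.6000e-03 -6.0300e-02] F [-0.3 -9.2 12.1] M [-2.12 -0.07 -0.02] nut [539.18 118.74  22.21]
```

Emit:
play_rows --commands '[{"offset": [0,-0.0005,0],"twist": 0},{"offset": [0,-0.0005,0],"twist": 0},{"offset": [0,0,0],"twist": 0}]'

```text
time: 30.7
tool_pos: [538.6, 120.5, 257.2]
tcp_rot: [3.138, -0.002, -0.06]
contact_force: [-0.4, -9.1, 12.9]
grip_width: 11.9
```

```bash
python3 n.py
```

```text
30.7 [538.64 120.51 257.2 ] [ 3.1384e+00 -2.4000e-03 -6.0300e-02] F [-0.4 -9.1 12.9] M [-2.11 -0.07  0.01] nut [539.16 119.72  22.2 ]
```

Emit:
play_rows --commands '[{"offset": [0,-0.001,0],"twist": 0},{"offset": [0,-0.001,0],"twist": 0},{"offset": [0,0,0],"twist": 0}]'

```text
time: 31.0
tool_pos: [538.7, 122.5, 257.2]
tcp_rot: [3.138, -0.002, -0.06]
contact_force: [0.6, -8.9, 12.3]
grip_width: 11.7
```

Emit:
play_rows --commands '[{"offset": [0,-0.001,0],"twist": 0},{"offset": [0,0,0],"twist": 0}]'

```text
time: 31.2
tool_pos: [538.7, 123.6, 257.1]
tcp_rot: [3.138, -0.002, -0.06]
contact_force: [-1.2, -7.7, 12.4]
grip_width: 11.7
```

Emit:
play_rows --commands '[{"offset": [0,-0.001,0],"twist": 0},{"offset": [0,0,0],"twist": 0}]'

```text
time: 31.4
tool_pos: [538.8, 124.6, 257.1]
tcp_rot: [3.139, -0.002, -0.06]
contact_force: [-1.2, -8.7, 12.8]
grip_width: 11.9
```

```bash
python3 n.py
```

```text
31.4 [538.78 124.6  257.13] [ 3.1385e+00 -2.0000e-03 -6.0300e-02] F [-1.2 -8.7 12.8] M [-2.03  0.05 -0.03] nut [539.21 123.85  22.14]
```

Emit:
play_rows --commands '[{"offset": [0,-0.0005,0],"twist": 0},{"offset": [0,0,0],"twist": 0}]'

```text
time: 31.6
tool_pos: [538.8, 124.9, 257.1]
tcp_rot: [3.138, -0.002, -0.06]
contact_force: [-0.6, -10.1, 13.2]
grip_width: 11.8
```

Emit:
play_rows --commands '[{"offset": [0,-0.0005,0],"twist": 0},{"offset": [0,0,0],"twist": 0}]'

```text
time: 31.8
tool_pos: [538.8, 125.4, 257.1]
tcp_rot: [3.138, -0.002, -0.06]
contact_force: [0.4, -10.1, 13.3]
grip_width: 11.9
```

Emit:
play_rows --commands '[{"offset": [0,-0.0005,0],"twist": 0},{"offset": [0,0,0],"twist": 0}]'

```text
time: 32.0
tool_pos: [538.9, 125.9, 257.1]
tcp_rot: [3.138, -0.002, -0.06]
contact_force: [-0.5, -9.6, 12.8]
grip_width: 11.5
```

Emit:
play_rows --commands '[{"offset": [0,-0.0005,0],"twist": 0},{"offset": [0,0,0],"twist": 0}]'

```text
time: 32.2
tool_pos: [538.9, 126.3, 257.1]
tcp_rot: [3.138, -0.002, -0.06]
contact_force: [-0.4, -10.7, 12.2]
grip_width: 11.5
```

```bash
python3 n.py
```

```text
32.2 [538.88 126.31 257.11] [ 3.1379e+00 -1.8000e-03 -6.0300e-02] F [ -0.4 -10.7  12.2] M [-2.33  0.04  0.02] nut [539.25 125.42  22.12]
```

Emit:
play_rows --commands '[{"offset": [0,-0.0005,0],"twist": 0},{"offset": [0,0,0],"twist": 0}]'

```text
time: 32.4
tool_pos: [538.9, 126.6, 257.2]
tcp_rot: [3.137, -0.002, -0.06]
contact_force: [-0.4, -12.2, 13.8]
grip_width: 11.9
```

```bash
python3 n.py
```

```text
32.4 [538.93 126.58 257.17] [ 3.1374e+00 -1.8000e-03 -6.0200e-02] F [ -0.4 -12.2  13.8] M [-2.61  0.1  -0.03] nut [539.3  125.57  22.18]
```

Emit:
play_rows --commands '[{"offset": [0,-0.0005,0],"twist": 0},{"offset": [0,0,0],"twist": 0}]'

```text
time: 32.6
tool_pos: [539.0, 126.8, 257.2]
tcp_rot: [3.137, -0.002, -0.06]
contact_force: [-0.4, -13.1, 13.7]
grip_width: 12.2
```

```bash
python3 n.py
```

```text
32.6 [538.96 126.85 257.19] [ 3.1369e+00 -1.8000e-03 -6.0100e-02] F [ -0.4 -13.1  13.7] M [-2.88  0.14  0.  ] nut [539.31 125.71  22.19]
```

Inner walls were felt at TCP y of 114.85 and 126.4 with equal moments, so the true middle is about 120.65. I'll move there, overshooting first to cancel the friction lag.

Emit:
play_rows --commands '[{"offset": [0,0.003,0],"twist": 0},{"offset": [0,0.003,0],"twist": 0},{"offset": [0,0.003,0],"twist": 0},{"offset": [0,0.001,0],"twist": 0},{"offset": [0,0,0],"twist": 0}]'

```text
time: 33.1
tool_pos: [538.3, 120.4, 257.4]
tcp_rot: [-3.137, -0.003, -0.062]
contact_force: [0.0, 8.2, 11.6]
grip_width: 11.8
```

```bash
python3 n.py
```

```text
33.1 [538.34 120.36 257.42] [-3.1375e+00 -3.1000e-03 -6.2000e-02] F [ 0.   8.2 11.6] M [ 1.79 -0.04 -0.02] nut [539.12 121.28  22.42]
```

Another 1.3 mm, then back until the side force is about zero.

Emit:
play_rows --commands '[{"offset": [0,0.0007,0],"twist": 0},{"offset": [0,0.0006,0],"twist": 0},{"offset": [0,0,0],"twist": 0}]'

```text
time: 33.4
tool_pos: [538.3, 119.4, 257.4]
tcp_rot: [-3.137, -0.003, -0.062]
contact_force: [0.8, 9.5, 11.9]
grip_width: 12.0
```

Emit:
play_rows --commands '[{"offset": [0,-0.001,0],"twist": 0},{"offset": [0,-0.0007,0],"twist": 0},{"offset": [0,0,0],"twist": 0}]'

```text
time: 33.7
tool_pos: [538.4, 120.4, 257.4]
tcp_rot: [-3.139, -0.003, -0.061]
contact_force: [0.4, 4.2, 11.9]
grip_width: 11.8
```

```bash
python3 n.py
```

```text
33.7 [538.37 120.38 257.35] [-3.1391e+00 -3.0000e-03 -6.1200e-02] F [ 0.4  4.2 11.9] M [ 1.02 -0.03 -0.03] nut [539.1  120.91  22.35]
```

Emit:
play_rows --commands '[{"offset": [0,0.0012,0],"twist": 0},{"offset": [0,0.001,0],"twist": 0},{"offset": [0,0,0],"twist": 0}]'

```text
time: 34.0
tool_pos: [538.2, 118.7, 257.4]
tcp_rot: [-3.137, -0.003, -0.062]
contact_force: [0.9, 8.6, 12.4]
grip_width: 11.7
```

```bash
python3 n.py
```

```text
34.0 [538.24 118.75 257.42] [-3.1373 -0.0032 -0.0618] F [ 0.9  8.6 12.4] M [ 2.05 -0.08 -0.06] nut [539.06 119.71  22.42]
```

Emit:
play_rows --commands '[{"offset": [0,-0.0015,0],"twist": 0},{"offset": [0,-0.0013,0],"twist": 0},{"offset": [0,0,0],"twist": 0}]'

```text
time: 34.3
tool_pos: [538.4, 120.3, 257.3]
tcp_rot: [-3.141, -0.003, -0.061]
contact_force: [1.1, 0.2, 12.9]
grip_width: 11.8
```

```bash
python3 n.py
```

```text
34.3 [538.42 120.35 257.29] [-3.1409e+00 -2.7000e-03 -6.0700e-02] F [ 1.1  0.2 12.9] M [0.21 0.02 0.03] nut [539.07 120.48  22.29]
```

Emit:
play_rows --commands '[{"offset": [0,0,-0.001],"twist": 0},{"offset": [0,0,-0.001],"twist": 0},{"offset": [0,0,0],"twist": 0}]'

```text
time: 34.6
tool_pos: [538.4, 120.2, 259.0]
tcp_rot: [-3.141, -0.002, -0.061]
contact_force: [0.4, 1.7, 9.1]
grip_width: 12.0
```

```bash
python3 n.py
```

```text
34.6 [538.39 120.25 259.  ] [-3.1406e+00 -2.4000e-03 -6.1100e-02] F [0.4 1.7 9.1] M [ 0.25 -0.27 -0.02] nut [538.98 120.44  24.  ]
```

Emit:
play_rows --commands '[{"offset": [0,0,-0.001],"twist": 0},{"offset": [0,0,0],"twist": 0}]'

```text
time: 34.8
tool_pos: [538.4, 120.3, 259.8]
tcp_rot: [-3.141, -0.002, -0.061]
contact_force: [1.0, 0.7, 8.0]
grip_width: 11.8
```

```bash
python3 n.py
```

```text
34.8 [538.39 120.26 259.81] [-3.1406e+00 -2.3000e-03 -6.1200e-02] F [1.  0.7 8. ] M [ 0.28 -0.28  0.01] nut [538.94 120.45  24.81]
```

It rose past the earlier sticking height at the spring's own rate, so the grooves are taking the lips. Raising further.

Emit:
play_rows --commands '[{"offset": [0,0,-0.001],"twist": 0},{"offset": [0,0,-0.001],"twist": 0},{"offset": [0,0,0],"twist": 0}]'

```text
time: 35.1
tool_pos: [538.4, 120.2, 261.4]
tcp_rot: [-3.141, -0.002, -0.061]
contact_force: [2.5, 1.4, 5.1]
grip_width: 12.3
```

```bash
python3 n.py
```

```text
35.1 [538.39 120.23 261.44] [-3.1407e+00 -2.0000e-03 -6.1100e-02] F [2.5 1.4 5.1] M [ 0.3  -0.57  0.09] nut [538.87 120.41  26.44]
```

Emit:
play_rows --commands '[{"offset": [0,0,-0.0005],"twist": 0},{"offset": [0,0,0],"twist": 0}]'

```text
time: 35.3
tool_pos: [538.3, 120.2, 261.7]
tcp_rot: [-3.141, -0.001, -0.061]
contact_force: [2.8, 1.2, 4.4]
grip_width: 11.8
```

```bash
python3 n.py
```

```text
35.3 [538.31 120.16 261.72] [-3.1409e+00 -1.5000e-03 -6.1200e-02] F [2.8 1.2 4.4] M [ 0.46 -0.73  0.  ] nut [538.66 120.29  26.72]
```

Emit:
play_rows --commands '[{"offset": [0,0,-0.0005],"twist": 0},{"offset": [0,0,0],"twist": 0}]'

```text
time: 35.5
tool_pos: [538.0, 120.0, 262.0]
tcp_rot: [-3.142, -0.0, -0.061]
contact_force: [3.3, 2.0, 3.9]
grip_width: 12.0
```

```bash
python3 n.py
```

```text
35.5 [538.02 119.96 261.99] [-3.1415e+00 -2.0000e-04 -6.1100e-02] F [3.3 2.  3.9] M [ 0.42 -0.76 -0.  ] nut [538.08 119.97  26.99]
```

Emit:
play_rows --commands '[{"offset": [0,0,-0.0005],"twist": 0},{"offset": [0,0,0],"twist": 0}]'

```text
time: 35.7
tool_pos: [537.9, 119.9, 262.3]
tcp_rot: [3.141, 0.0, -0.061]
contact_force: [3.0, 1.4, 3.6]
grip_width: 12.1
```

```bash
python3 n.py
```

```text
35.7 [537.88 119.87 262.34] [ 3.1414e+00  4.0000e-04 -6.1100e-02] F [3.  1.4 3.6] M [ 0.42 -0.64  0.03] nut [537.79 119.84  27.34]
```

Emit:
play_rows --commands '[{"offset": [0,0,-0.0005],"twist": 0},{"offset": [0,0,0],"twist": 0}]'

```text
time: 35.9
tool_pos: [537.9, 119.9, 262.4]
tcp_rot: [3.141, 0.001, -0.061]
contact_force: [4.1, 1.5, -2.7]
grip_width: 11.7
```

```bash
python3 n.py
```

```text
35.9 [537.87 119.88 262.43] [ 3.1414e+00  7.0000e-04 -6.1100e-02] F [ 4.1  1.5 -2.7] M [ 0.47 -1.02 -0.03] nut [537.69 119.85  27.43]
```

The rise stopped at z 262.4, which is 2 mm of spring, and the force dropped sharply there, so it is locked. I'll relax the side load and release.

Emit:
play_rows --commands '[{"offset": [0.0006,-0.0002,0.0004],"twist": 0},{"offset": [0,0,0],"twist": 0}]'

```text
time: 36.1
tool_pos: [538.3, 120.0, 262.4]
tcp_rot: [3.141, 0.002, -0.061]
contact_force: [2.0, 0.2, 1.0]
grip_width: 11.6
```

Emit:
play_rows --commands '[{"offset": [0,0,0],"twist": 0},{"offset": [0,0,0],"twist": 0},{"offset": [0,0,0],"twist": 0},{"offset": [0,0,0],"twist": 0},{"offset": [0,0,0],"twist": 0}]' --jaw 130

```text
time: 36.6
tool_pos: [538.5, 120.1, 262.5]
tcp_rot: [3.141, 0.0, -0.061]
contact_force: [0.5, -0.5, 0.2]
grip_width: 43.8
```

Emit:
play_rows --commands '[{"offset": [0,0,0],"twist": 0},{"offset": [0,0,-0.01],"twist": 0},{"offset": [0,0,-0.02],"twist": 0},{"offset": [0,0,-0.03],"twist": 0},{"offset": [0,0,-0.03],"twist": 0}]'

```text
time: 37.1
tool_pos: [538.4, 120.1, 354.1]
tcp_rot: [3.141, 0.0, -0.061]
contact_force: [1.3, -0.7, -0.8]
grip_width: 45.0
```

Emit:
play_rows --commands '[{"offset": [-0.02,0.03,-0.03],"twist": 0},{"offset": [-0.02,0.04,0],"twist": 0},{"offset": [-0.02,0.04,0],"twist": 0},{"offset": [-0.02,0.04,0],"twist": 0},{"offset": [0,0.04,0],"twist": 0}]'

```text
time: 37.6
tool_pos: [444.8, -65.4, 383.6]
tcp_rot: [3.141, 0.0, -0.06]
contact_force: [1.4, 0.1, -0.0]
grip_width: 44.5
```

Emit:
play_rows --commands '[{"offset": [0,0.04,0],"twist": 0},{"offset": [0,0.04,0],"twist": 0},{"offset": [0,0.03,0],"twist": 0},{"offset": [0,0,0],"twist": 0},{"offset": [0,0,0],"twist": 0}]'

```text
time: 38.1
tool_pos: [440.2, -174.7, 383.0]
tcp_rot: [-3.141, -0.0, -0.063]
contact_force: [-0.1, 0.7, -0.3]
grip_width: 44.9
```

```bash
python3 n.py; python3 - <<'E'
from h import *
for n in C: cv2.imwrite(f"pics/{n}10.png",viewer.capture(n)[:,:,::-1])
b=cv2.imread("pics/side10.png");a=cv2.imread("pics/top10.png")
v=(538.3,120.7,-.062+np.pi/2);z=262.4-252.7
c=(195,105,265,185)
cv2.imwrite("pics/c15.png",np.hstack([draw("side",b,[],0,0,0,c,5),draw("side",b,STEM,*v,c,5,z)]))
c=(140,150,210,230)
cv2.imwrite("pics/c16.png",np.hstack([draw("top",a,[],0,0,0,c,5),draw("top",a,STEM,*v,c,5,z)]))
E
```

```text
38.1 [ 440.18 -174.71  383.02] [-3.1414e+00 -3.0000e-04 -6.2700e-02] F [-0.1  0.7 -0.3] M [ 0.07  0.   -0.03] nut [ 440.24 -174.67  148.02]
```

View pics/c15.png

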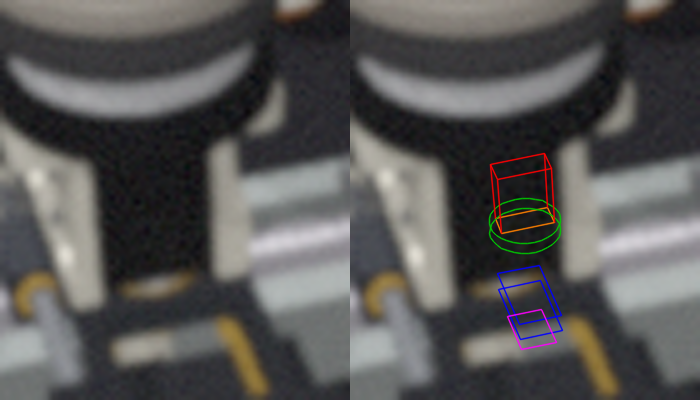

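View pics/c16.png

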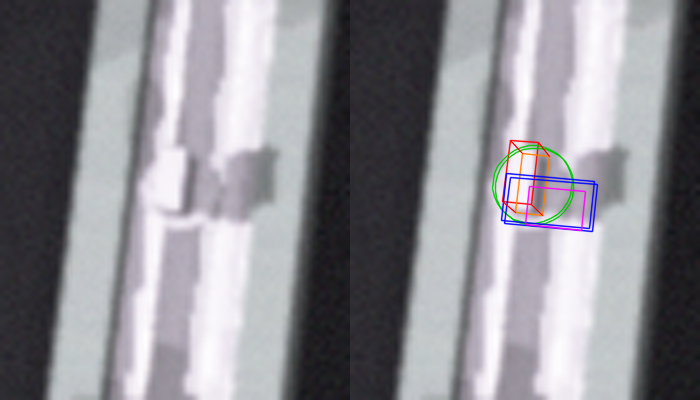

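View pics/side10.png

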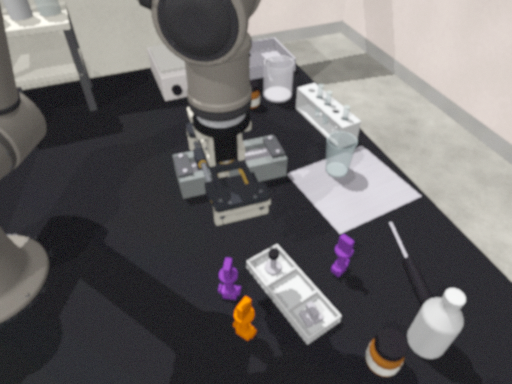

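The top view shows the stem upright in the rail with its tongue at about (174,186) full-frame. The arm blocks the side view, so I'll move it clear for a last look.

Emit:
play_rows --commands '[{"offset": [-0.01,0.04,-0.01],"twist": 0},{"offset": [-0.01,0.04,-0.01],"twist": 0},{"offset": [-0.02,0.04,0],"twist": 0},{"offset": [-0.02,0.04,0],"twist": 0},{"offset": [-0.02,0.04,0],"twist": 0}]'

```text
time: 38.7
tool_pos: [348.1, -369.3, 403.0]
tcp_rot: [3.141, -0.0, -0.059]
contact_force: [0.4, 0.7, -0.7]
grip_width: 45.1
```

Emit:
play_rows --commands '[{"offset": [-0.02,0.04,0],"twist": 0},{"offset": [-0.02,0.03,0],"twist": 0},{"offset": [0,0,0],"twist": 0},{"offset": [0,0,0],"twist": 0}]'

```text
time: 39.1
tool_pos: [304.5, -436.1, 402.6]
tcp_rot: [-3.141, -0.0, -0.061]
contact_force: [-0.2, -0.1, -0.1]
grip_width: 44.8
```

```bash
python3 n.py; python3 - <<'E'
from h import *
for n in C: cv2.imwrite(f"pics/{n}11.png",viewer.capture(n)[:,:,::-1])
b=cv2.imread("pics/side11.png");a=cv2.imread("pics/top11.png")
v=(538.3,120.7,-.062+np.pi/2);z=262.4-252.7
c=(195,105,265,185)
A=np.hstack([draw("side",b,[],0,0,0,c,5),draw("side",b,STEM,*v,c,5,z)])
cv2.imwrite("pics/c17.png",A)
cv2.imwrite("pics/c18.png",cv2.resize(a[120:260,135:400],None,fx=3,fy=3)[:600,:800])
E
```

```text
39.1 [ 304.54 -436.07  402.58] [-3.1408e+00 -1.0000e-04 -6.1200e-02] F [-0.2 -0.1 -0.1] M [0.09 0.02 0.02] nut [ 304.59 -435.88  167.58]
```

View pics/c17.png

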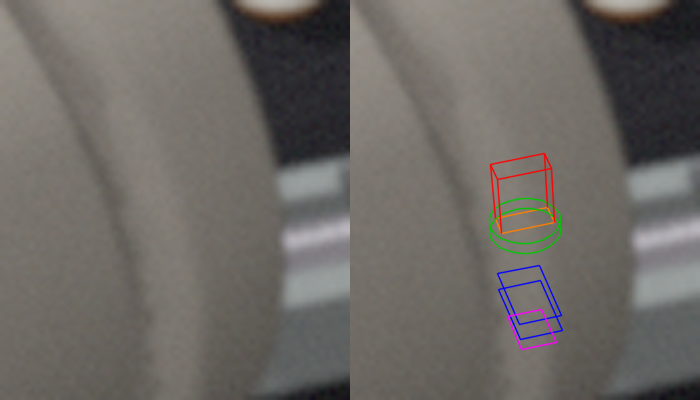

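View pics/c18.png

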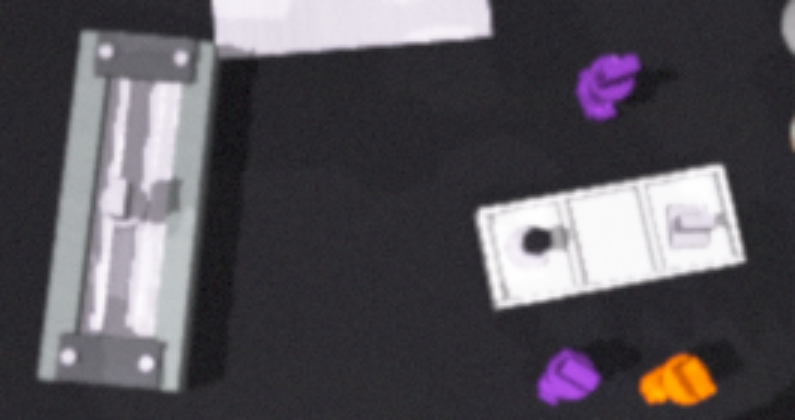

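Emit:
play_rows --commands '[{"offset": [-0.03,0.015,0],"twist": 0},{"offset": [-0.03,0.015,0],"twist": 0},{"offset": [-0.03,0.015,0],"twist": 0},{"offset": [-0.02,0.005,0],"twist": 0},{"offset": [0,0,0],"twist": 0}]'

```text
time: 39.7
tool_pos: [190.8, -479.4, 402.9]
tcp_rot: [3.141, 0.0, -0.062]
contact_force: [1.0, 0.4, 0.4]
grip_width: 45.0
```

```bash
python3 n.py; python3 - <<'E'
from h import *
b=viewer.capture("side")[:,:,::-1].copy();cv2.imwrite("pics/side12.png",b)
v=(538.3,120.7,-.062+np.pi/2);z=262.4-252.7
c=(195,105,265,185)
cv2.imwrite("pics/c19.png",np.hstack([draw("side",b,[],0,0,0,c,5),draw("side",b,STEM,*v,c,5,z)]))
E
```

```text
39.7 [ 190.75 -479.39  402.88] [ 3.1414e+00  3.0000e-04 -6.1600e-02] F [1.  0.4 0.4] M [ 0.01  0.   -0.02] nut [ 190.68 -479.42  167.88]
```

View pics/c19.png

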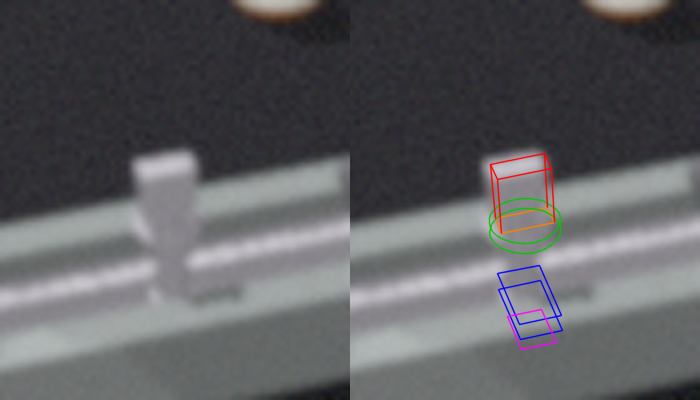

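```bash
python3 -c "
from plant import ticket
print(ticket.close_job())"
```

```text
the job is handed in; nothing more can be done
None
```

The stem is standing locked in the rail at the middle of the base, and the job is handed in at about 39.8 s. The other two fittings are still in the tray and I left the look-alikes alone.

**What I did:**
- **Insert and turn:** The nut went into the slot lengthwise. I pressed to about 7 mm of spring (about 13 N), turned it 90° and let it rise.
- **Lock:** It rose to 2 mm of spring, where the upward travel stopped dead.
- **Last pictures:** With the gripper clear, the top and side views show the stem upright, its nut turned across the rail. In the side view its height matches the locked position.

**What went wrong or disagreed:**
- **First grasp:** It closed on the collar (31 mm opening), because the stem stood a few mm higher than I had assumed. I set it back down and gripped the tongue.
- **First rise:** The nut stuck at about 6 mm because it was off-centre. I pressed it back down, felt both inner walls of the channel and re-centred it, and it then rose freely.
- **Centre of the rail:** Touch put it at y ≈ 120.7 mm, and the cameras put it at 121.5 to 122.6 mm. I went by touch.
- **Position along the rail:** In the last pictures the stem sits about 2 mm from where I expected it.

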